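Clamp a tube rack on the shaker deck with its eccentric knob

ROBOT

A 6-joint arm with a two-finger parallel gripper is mounted at the origin on the work surface. World frame = base frame: x ahead of the robot, y to its left, z up, the work surface at z = 0. Lengths are in m, angles in rad, forces in N, time in s.
With the tool pointing down it reaches from about 0.425 to 0.95 m from the base axis. Payload 3.5 kg.
Tool frame: the origin (TCP) lies at the very end of the fingers, on their centre line; the grasp point (between the pads) lies behind it (ctrl.grasp_offset is the z of the grasp point in the tool frame, in m); z points along the fingers, x is the direction in which the jaws open and shut, and the axes are right-handed (so a half turn about z gives the same grasp; the last joint's range is limited). The gripper opens to 85 mm and grips with 20 to 120 N. Pads are 22 mm wide; open, the fingers measure 114 mm over their backs; the gripper's body (76 mm by 85 mm) begins 54 mm behind the grasp point. The pads swing forward as they close: fully open they stand 13 mm farther back than shut.
Start: joints at [-1.325, 0.286, 1.577, -0, 1.279, -0.15], TCP at [0.26, -0.623, 0.231] pointing down, gripper open.
Joint ranges: [-2.77, 2.77], [-0.9, 2.22], [0.21, 2.48], [-1.53, 4.67], [0.24, 2.81], [-2.84, 2.84]. Speed limits (rad/s): [2.79, 2.79, 3.14, 3.14, 3.14, 3.14].

INTERFACE

Orientations are given as a unit quaternion [x, y, z, w].
In Python, from plant import ctrl gives the robot as it stands.
- The arm moves only by the shell command python3 -m jog 'ROWS' [FORCE]. ROWS is JSON, a list of rows, each an object with "grip": the closure, from 0 (fully open) to 1 (shut); "xyz": the shift along the tool's x, y, z in m, a list of three; "dr": the turn, a rotation vector about the tool's x, y, z in rad, a list of three. A call has 1 to 12 rows; each row is the pose to reach, as a shift and turn from the pose commanded when the call began, along the tool's axes at that moment; what a row does not reach only later rows make up. A row lasts 1/12 s, in which the tool goes at most 41.7 mm and 7.16 degrees, less where a joint would pass 70% of its speed; a pose out of reach is approached as far as the arm can. A call with a gripper value outside its range is refused whole. The fingers move at their own pace and stop on an object; FORCE is the grip in N (left out, the last holds). Time passes only in rows, so rows that repeat a pose let the fingers close. It gives the time, the measured TCP pose, the force and the opening at its end, in the units of the state.
- ctrl.get_state(): the state, without advancing time (a new reading comes with each control period).
- ctrl.read_camera(name): name is "side" or "top" or "wrist"; returns the picture (400x640x3 uint8, red, green, blue); there is no depth.
- ctrl.get_calibration(name): a dict with "mtx" (3x3 intrinsics, pixels), "R" (3x3) and "t" (3): a world point X has camera coordinates R X + t; the wrist camera has in their place "hand_eye" (4x4, takes a point from camera to tool coordinates, whose origin is the TCP and whose axes are the tool frame's). Camera axes: x right, y down, z forward; pixel columns grow to the right and rows downward; lengths in m; the calibration is good to about 2 mm. A picture is of the moment at which its call begins: read the wrist's pose just before it. get_calibration takes no time and is no camera call.
- ctrl.sign_off(): hands the job in, once; it reports no verdict.
The state is a dict: "time": time; "qpos": joint angles; "dq": joint speeds; "joint_efforts": joint torques, N m; "eef_pos": TCP position; "tcp_rot": TCP orientation; "contact_force": force on the tool from outside, world axes, zero at the start; "wrist_torque": the same for the moment, N m; "opening": opening from 0.0 (shut) to 1.0 (fully open).
Only numpy, scipy, OpenCV 4.12 (cv2) and the standard library are available. Lean on these libraries where they do the work, as an engineer would, in place of code of your own. Each camera call takes 0.05 s, during which the arm holds its last target.

TASK

Set the blue tube rack on the shaker's deck between the eccentric clamp and the sprung stop with its long sides facing those two, and slide it home with its end flush against the side fence before you touch the clamp. Then turn the red knob on the shaker clockwise until the brass lobe bears on the rack with about 12 N (the sprung stop behind the rack gives 2 to 3 mm), never more than 25 N; let go and leave everything else where it is.

Things in the scene. Friction and masses are not known exactly. Their poses are not given: they have to be found in the camera images.
- shaker: White laboratory shaker, fixed, 220 (x) x 260 (y) x 80 mm; origin at the centre of its underside, z up. Its top is a flat metal deck, 80 mm above the origin. On the deck: side fence at +x, eccentric clamp at -y (axis at x = 0, y = -72 mm), sprung stop at +y. It clamps along y.
- fence (a point): Middle of the inner face of the side fence, at deck height (shaker axes; at x = 55, y = 2, z = 80 mm of the shaker). The fence is a slick black plastic bar 66 mm long in y, 18 mm tall, its face looking to the shaker's -x.
- stop_zone (a point): Point on the deck (x = 0, y = 32.5 mm of the shaker) about where the sprung stop's black rubber pad faces -y. The stop itself is not measured: its face lies up to 3.5 mm either side of this, to be found by touch. Pad 80 mm wide in x, top 26 mm above the deck, on a spring of 5 N per mm, 6.5 mm travel, no preload. The dark block behind it: 90 mm long, 30 mm tall.
- rack_mid (a point): Blue tube rack, loose, 0.25 to 0.5 kg: block 110 (x) x 72 (y) x 32 mm; this is the block's centre, 16 mm above its underside. Tube caps stand 8 mm above it. Home: its x along the shaker's x (either way round), one end on the side fence (so centre at x = 0 of the shaker), one long side facing the stop's pad, the other the lobe. Lobe open, it fits in wherever the stop is with its centre at y = -13 to -7 mm of the shaker.
- handle (a point): Grip point of the rack's upright blue carrying fin: 72 mm above the rack's underside, over its centre (56 mm above the block's centre). The fin is 50 mm long along the rack's x, 12 mm thick in its y, and its top is 90 mm above the underside; same axes as the rack.
- knob (a point): Grip point of the red eccentric knob, on its upright axis, 63 mm above the deck. Grip bar: 56 mm along this point's x, 14 mm thick in y, 30 mm tall (15 above and below this point). Under it, 6 to 28 mm above the deck, the brass eccentric: a disc of 26 mm radius, centre 16 mm off the axis towards this point's -x (the bar's white end), so its lobe reaches 42 mm on that side.
- cam (a joint): Knob turn, rad, 0 to 1.9, grows clockwise from above; starts at 0 to 0.2, lobe away. At q the bar's x stands at yaw 0.429 - q in the shaker's frame; the disc reaches 26 + 16 cos(2 - q) mm towards +y. Bearing starts at 0.6 to 1.15, depending on the stop, then rises 45 to 75 N per rad. Turning takes 0.04 N m free; bearing adds about 0.03 N m per N. It drags the rack to the fence and stays where left, less 2 to 4 N on letting go.
- orange_rack_top (a point): Bystander: orange rack, 100 x 70 x 60 mm, with tall capped tubes up to 107 mm; this point is 30 mm above its underside; leave alone.
- marker: Bystander: grey and black marker pen lying on the bench, 125 mm long along x; leave alone.
- jar: Bystander: clear jar with orange lid, 70 mm across, 90 mm tall, origin under its centre; leave alone.
- bottle: Bystander: white bottle with blue cap, 60 mm across, 150 mm tall, origin under its centre; leave alone.
- beaker: Bystander: glass beaker, 70 mm across, 90 mm tall, origin under its centre; leave alone.
- spare_knob: Bystander: a spare red bar knob lying loose on the bench, 50 x 36 x 32 mm, not the one on the shaker; leave alone.
- dish: Bystander: closed culture dish, 90 mm across, 16 mm tall, origin under its centre; leave alone.
Mind the look-alikes: they are no part of the job. Of the things that look like the part that bears rack_mid, take the one that is farthest to the robot's right at the start.

How it is judged:
By the outcome, as a careful person would: the job done as asked, in the order asked, and still so for the second after the job is handed in, with the robot touching nothing.
It also fails if it takes over 69 s, if anything falls off the work surface, if the arm or the gripper's body presses on something with over 40 N, if the wrist force passes 120 N, or if a joint passes its speed limit or range.

## Working session

There is one attempt and no reset: what is moved stays moved. The work goes in short steps, Python scripts to look and compute and a shell command to move; the robot and the scene stay as the last step left them, time stands still between calls to the robot, and variables do not carry over. Pictures are saved under pics/ and viewed, and the job is handed in when it is done.

```bash
ls; mkdir -p pics; python3 - <<'E'
from plant import ctrl
import cv2,numpy as np
np.set_printoptions(precision=4,suppress=True)
print(ctrl.get_state()); print(ctrl.grasp_offset)
for n in ("side","top","wrist"):
    c=ctrl.get_calibration(n); print(n,c)
    im=ctrl.read_camera(n); cv2.imwrite(f"pics/{n}0.png",im[:,:,::-1])
E
```

```text
pics
{'time': 0.0, 'qpos': array([-1.325 ,  0.2872,  1.5782, -0.    ,  1.2786, -0.15  ]), 'dq': array([-0.0008,  0.    ,  0.0001,  0.    ,  0.002 ,  0.0008]), 'joint_efforts': array([  0.0001, -40.5982, -29.2629,  -0.0002,   0.0058,  -0.    ]), 'eef_pos': array([ 0.2601, -0.6222,  0.23  ]), 'tcp_rot': array([ 0.8323, -0.5543, -0.0009, -0.0008]), 'contact_force': array([ 0.0272, -0.9569,  0.162 ]), 'wrist_torque': array([-0.0034,  0.0509,  0.0262]), 'opening': 1.0037489423499832}
-0.0187
side {'mtx': array([[382.0294,   0.    , 324.0615],
       [  0.    , 382.0294, 198.8476],
       [  0.    ,   0.    ,   1.    ]]), 'R': array([[-0.7734, -0.6335,  0.0207],
       [-0.3943,  0.4553, -0.7983],
       [ 0.4963, -0.6256, -0.602 ]]), 't': array([0.4124, 0.3244, 0.8429])}
top {'mtx': array([[422.344 ,   0.    , 314.7097],
       [  0.    , 422.344 , 200.8745],
       [  0.    ,   0.    ,   1.    ]]), 'R': array([[-0.0249, -0.9996, -0.0091],
       [-0.9973,  0.0255, -0.0684],
       [ 0.0686,  0.0074, -0.9976]]), 't': array([-0.0056,  0.5766,  1.4213])}
wrist {'mtx': array([[339.8541,   0.    , 317.3858],
       [  0.    , 339.8541, 196.6294],
       [  0.    ,   0.    ,   1.    ]]), 'hand_eye': array([[ 1.    , -0.0015,  0.0001,  0.0001],
       [ 0.0014,  0.9522,  0.3055, -0.0781],
       [-0.0005, -0.3055,  0.9522, -0.1425],
       [ 0.    ,  0.    ,  0.    ,  1.    ]])}
```

View pics/top0.png

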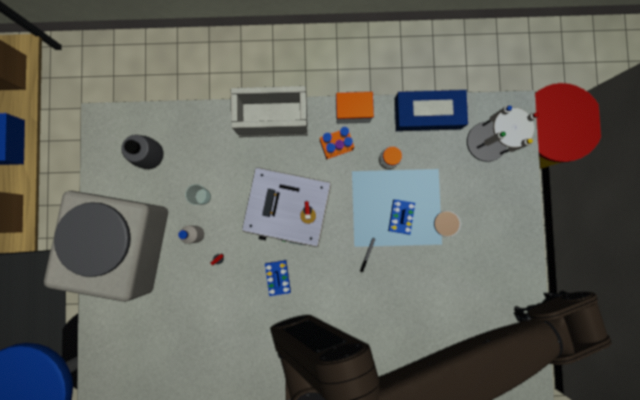

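View pics/side0.png

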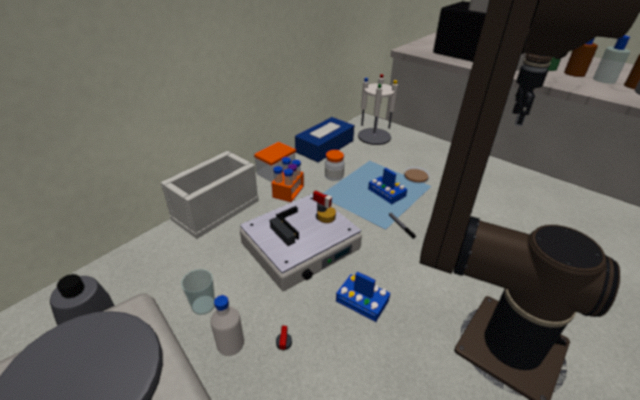

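View pics/wrist0.png

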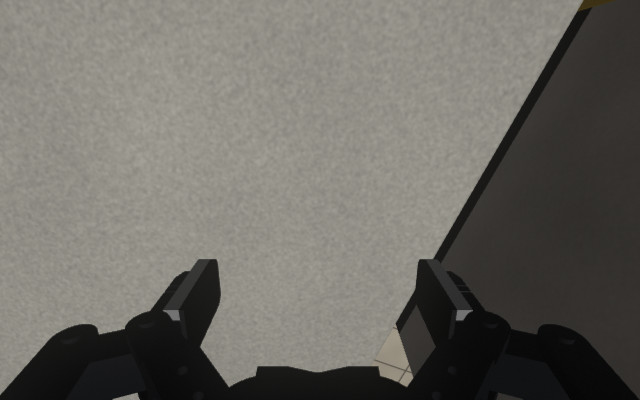

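```bash
cat > h.py <<'E'
import numpy as np,cv2
from scipy.spatial.transform import Rotation as Ro
from plant import ctrl
np.set_printoptions(precision=4,suppress=True)
def cam(n,st=None):
    c=ctrl.get_calibration(n)
    if n=="wrist":
        T=np.eye(4);T[:3,:3]=Ro.from_quat(st["tcp_rot"]).as_matrix();T[:3,3]=st["eef_pos"]
        W=T@c["hand_eye"]; R=W[:3,:3].T; t=-R@W[:3,3]
    else: R,t=c["R"],c["t"]
    return c["mtx"],R,t
def ray(px,C):
    K,R,t=C; d=R.T@np.linalg.solve(K,np.array([px[0],px[1],1.])); return -R.T@t,d
def plane(px,C,z):
    o,d=ray(px,C); return o+d*(z-o[2])/d[2]
def proj(X,C):
    K,R,t=C; p=K@(R@np.asarray(X)+t); return p[:2]/p[2]
def tri(p1,C1,p2,C2):
    o1,d1=ray(p1,C1);o2,d2=ray(p2,C2)
    s=np.linalg.lstsq(np.c_[d1,-d2],o2-o1,rcond=None)[0]
    a=o1+s[0]*d1;b=o2+s[1]*d2; return (a+b)/2,np.linalg.norm(a-b)
def shot(n,name):
    st=ctrl.get_state(); im=ctrl.read_camera(n)[:,:,::-1].copy(); cv2.imwrite(f"pics/{name}.png",im); np.save(f"pics/{name}.npy",np.r_[st["eef_pos"],st["tcp_rot"]]); return st,im
def load(name):
    p=np.load(f"pics/{name}.npy"); return cv2.imread(f"pics/{name}.png"),cam("wrist",dict(eef_pos=p[:3],tcp_rot=p[3:]))
E
python3 - <<'E'
from h import *
im=cv2.imread("pics/top0.png")[130:300,200:480]
cv2.imwrite("pics/top0c.png",cv2.resize(im,None,fx=2.85,fy=2.85,interpolation=cv2.INTER_CUBIC))
im=cv2.imread("pics/side0.png")[140:340,220:440]
cv2.imwrite("pics/side0c.png",cv2.resize(im,None,fx=3,fy=3,interpolation=cv2.INTER_CUBIC))
T=cam("top")
P=[plane(p,T,0.08) for p in [(257,169),(331,181),(316,247),(243,233)]]
P=np.array(P);print(P, P.mean(0)); print(np.linalg.norm(np.diff(P[[0,1,2,3,0]],axis=0),axis=1))
im=cv2.imread("pics/top0.png");h=cv2.cvtColor(im,cv2.COLOR_BGR2HSV)
m=cv2.inRange(h,(105,150,60),(125,255,255))
n,l,s,c=cv2.connectedComponentsWithStats(m)
for i in range(1,n):
    if s[i,4]>60: print(s[i],c[i],plane(c[i],T,0.03))
E
```

```text
[[ 0.6821  0.1666  0.08  ]
 [ 0.6361 -0.0756  0.08  ]
 [ 0.4221 -0.021   0.08  ]
 [ 0.4733  0.2155  0.08  ]] [0.5534 0.0714 0.08  ]
[0.2465 0.2208 0.242  0.2145]
[ 398   91   69   35 1576] [432.0552 108.5527] [ 0.8827 -0.4305  0.03  ]
[  0 114   7  47 320] [  2.9156 136.4656] [0.8255 1.0487 0.03  ]
[391 201  23  33 291] [401.8522 216.646 ] [ 0.5148 -0.3127  0.03  ]
[266 261  23  34 317] [276.9495 277.1577] [0.3229 0.1126 0.03  ]
[   0  345   69   55 3305] [ 31.1083 374.5955] [0.0227 0.9339 0.03  ]
```

View pics/top0c.png

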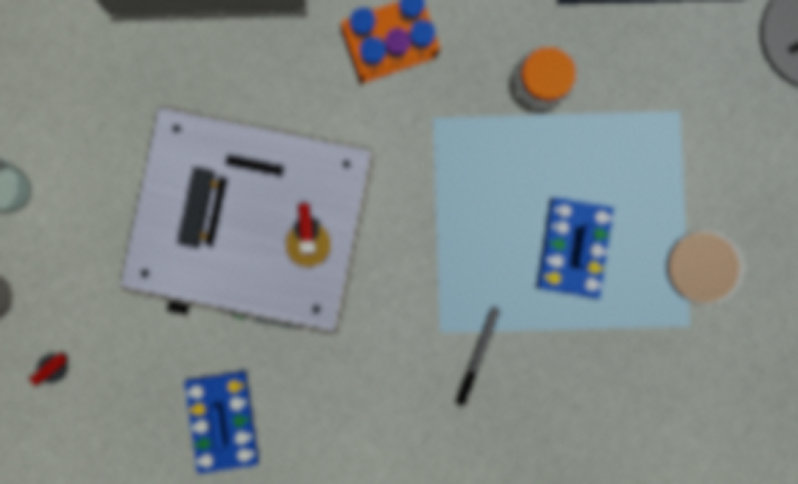

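View pics/side0c.png

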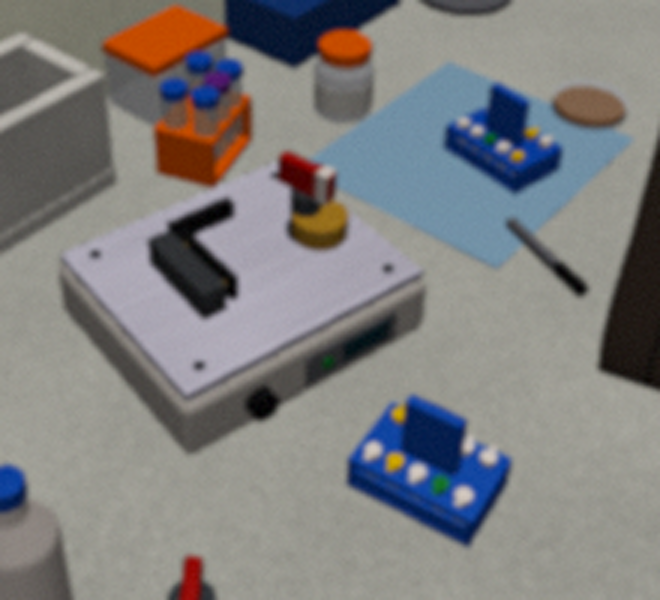

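```bash
cat >> h.py <<'E'
def yawof(st): 
    x=Ro.from_quat(st["tcp_rot"]).as_matrix()[:,0]; return np.arctan2(x[1],x[0])
def rel(target,yaw=None,st=None):
    "tool-frame shift and z-turn (deg-limited info) to reach TCP target, yaw of tool x"
    st=st or ctrl.get_state(); R=Ro.from_quat(st["tcp_rot"]).as_matrix()
    d=R.T@(np.asarray(target)-st["eef_pos"]); out=[d,np.linalg.norm(d)/.0417]
    if yaw is not None:
        dy=(yaw-yawof(st)+np.pi)%(2*np.pi)-np.pi; out+=["dr z",-dy,"rows",abs(dy)/np.radians(7.16)]
    Rd=Ro.from_matrix(R); out+=["tilt",R[:,2]]
    return out
E
python3 - <<'E'
from h import *
print(rel((0.505,-0.313,0.23),-1.71))
E
```

```text
[array([-0.191 , -0.3452,  0.0007]), np.float64(9.460231185324401), 'dr z', np.float64(0.5349623715673992), 'rows', np.float64(4.280877945408006), 'tilt', array([-0.0004,  0.0018, -1.    ])]
```

```bash
python3 -m jog '[{"grip":0,"xyz":[-0.19,-0.345,0],"dr":[0,0,0.535]},{"grip":0,"xyz":[-0.19,-0.345,0],"dr":[0,0,0.535]},{"grip":0,"xyz":[-0.19,-0.345,0],"dr":[0,0,0.535]},{"grip":0,"xyz":[-0.19,-0.345,0],"dr":[0,0,0.535]},{"grip":0,"xyz":[-0.19,-0.345,0],"dr":[0,0,0.535]},{"grip":0,"xyz":[-0.19,-0.345,0],"dr":[0,0,0.535]},{"grip":0,"xyz":[-0.19,-0.345,0],"dr":[0,0,0.535]},{"grip":0,"xyz":[-0.19,-0.345,0],"dr":[0,0,0.535]},{"grip":0,"xyz":[-0.19,-0.345,0],"dr":[0,0,0.535]},{"grip":0,"xyz":[-0.19,-0.345,0],"dr":[0,0,0.535]},{"grip":0,"xyz":[-0.19,-0.345,0],"dr":[0,0,0.535]},{"grip":0,"xyz":[-0.19,-0.345,0],"dr":[0,0,0.535]}]' 40
python3 - <<'E'
from h import *
st,im=shot("wrist","w1"); print(st,yawof(st))
E
```

```text
time: 1.15
eef_pos: [0.5057, -0.3135, 0.231]
tcp_rot: [-0.657, 0.754, 0.0, -0.0]
contact_force: [-0.2, -0.3, 1.0]
opening: 1.003
{'time': 1.15, 'qpos': array([-0.7252,  0.1126,  1.7793, -0.0006,  1.2503,  0.9824]), 'dq': array([-0.0473,  0.0024, -0.0029, -0.0054, -0.0002, -0.002 ]), 'joint_efforts': array([  1.192 , -33.6547, -28.9726,   0.0754,   0.0141,   0.0214]), 'eef_pos': array([ 0.5057, -0.3135,  0.231 ]), 'tcp_rot': array([-0.6572,  0.7537,  0.0002, -0.0003]), 'contact_force': array([-0.249 , -0.2969,  0.976 ]), 'wrist_torque': array([-0.0281, -0.0153,  0.055 ]), 'opening': 1.0032597960774583} -1.7074072716946203
```

View pics/w1.png

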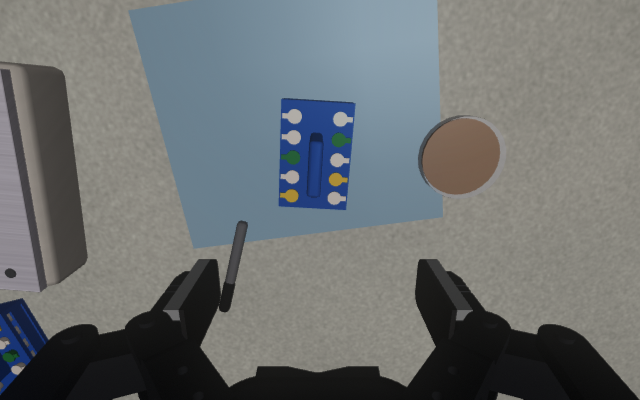

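```bash
python3 - <<'E'
from h import *
im,C=load("w1")
c=im[80:230,250:390]; cv2.imwrite("pics/w1c.png",cv2.resize(c,None,fx=4,fy=4,interpolation=cv2.INTER_CUBIC))
P=np.array([plane(p,C,0.032) for p in [(281,98),(355,102),(346,210),(279,206)]])
print(P,P.mean(0),np.linalg.norm(np.diff(P[[0,1,2,3,0]],axis=0),axis=1))
F=[plane(p,C,0.09) for p in [(316,133),(315,197)]];print(F)
E
```

```text
[[ 0.5784 -0.2884  0.032 ]
 [ 0.5648 -0.3588  0.032 ]
 [ 0.4554 -0.3376  0.032 ]
 [ 0.4697 -0.2675  0.032 ]] [ 0.5171 -0.3131  0.032 ] [0.0717 0.1115 0.0716 0.1106]
[array([ 0.5478, -0.3184,  0.09  ]), array([ 0.4929, -0.3098,  0.09  ])]
```

View pics/w1c.png

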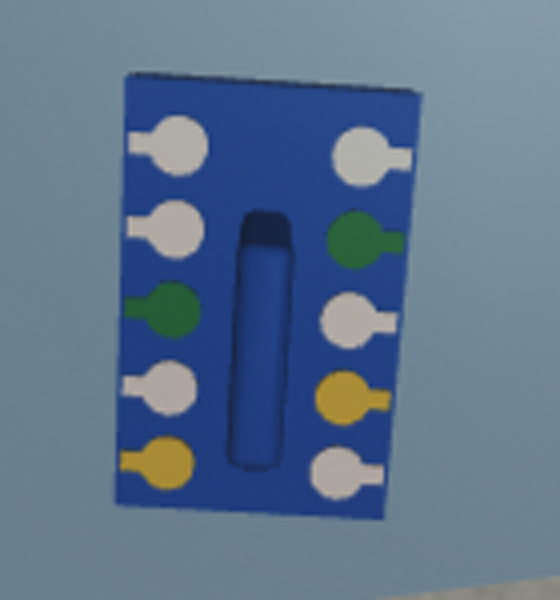

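```bash
python3 - <<'E'
from h import *
print(rel((0.517,-0.3133,0.053),-1.761))
E
```

```text
[array([-0.0029, -0.0117,  0.178 ]), np.float64(4.278245647411405), 'dr z', np.float64(0.05183182587389368), 'rows', np.float64(0.4147688361775262), 'tilt', array([-0.0008, -0.0002, -1.    ])]
```

```bash
python3 -m jog '[{"grip":0.2,"xyz":[-0.003,-0.012,0.02],"dr":[0,0,0.052]},{"grip":0.3,"xyz":[-0.003,-0.012,0.06],"dr":[0,0,0.052]},{"grip":0.4,"xyz":[-0.003,-0.012,0.10],"dr":[0,0,0.052]},{"grip":0.4,"xyz":[-0.003,-0.012,0.14],"dr":[0,0,0.052]},{"grip":0.4,"xyz":[-0.003,-0.012,0.165],"dr":[0,0,0.052]},{"grip":0.4,"xyz":[-0.003,-0.012,0.178],"dr":[0,0,0.052]},{"grip":0.4,"xyz":[-0.003,-0.012,0.178],"dr":[0,0,0.052]},{"grip":0.4,"xyz":[-0.003,-0.012,0.178],"dr":[0,0,0.052]},{"grip":0.4,"xyz":[-0.003,-0.012,0.178],"dr":[0,0,0.052]}]' 50
python3 - <<'E'
from h import *
st,im=shot("wrist","w2"); print(st,yawof(st))
E
```

```text
time: 1.95
eef_pos: [0.5188, -0.3151, 0.0559]
tcp_rot: [-0.636, 0.772, -0.002, 0.0]
contact_force: [-0.2, 1.1, 1.0]
opening: 0.599
{'time': 1.95, 'qpos': array([-0.7127,  0.3368,  1.8623, -0.0001,  0.9379,  1.0502]), 'dq': array([ 0.0069, -0.0169, -0.0103,  0.003 , -0.0014, -0.    ]), 'joint_efforts': array([ -0.0936, -36.2762, -23.3396,  -0.0036,   0.0256,  -0.0007]), 'eef_pos': array([ 0.5188, -0.3151,  0.0559]), 'tcp_rot': array([-0.636 ,  0.7717, -0.0023,  0.0003]), 'contact_force': array([-0.1807,  1.0741,  0.9958]), 'wrist_torque': array([-0.0357,  0.0288,  0.015 ]), 'opening': 0.5988106427250346} -1.7629122022439194
```

View pics/w2.png

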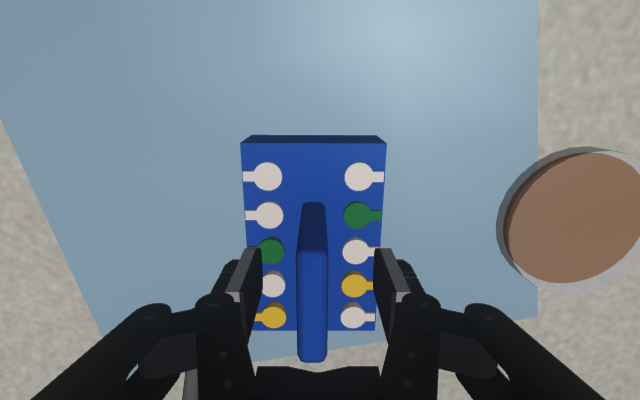

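```bash
python3 -m jog '[{"grip":0.6,"xyz":[-0.0015,0.001,0.002],"dr":[0,0,0]},{"grip":1,"xyz":[-0.0015,0.001,0.002],"dr":[0,0,0]},{"grip":1,"xyz":[-0.0015,0.001,0.002],"dr":[0,0,0]},{"grip":1,"xyz":[-0.0015,0.001,0.002],"dr":[0,0,0]},{"grip":1,"xyz":[-0.0015,0.001,0.002],"dr":[0,0,0]},{"grip":1,"xyz":[-0.0015,0.001,0.002],"dr":[0,0,0]},{"grip":1,"xyz":[-0.0015,0.001,0.002],"dr":[0,0,0]},{"grip":1,"xyz":[-0.0015,0.001,0.002],"dr":[0,0,0]}]' 60
python3 - <<'E'
from h import *
st=ctrl.get_state(); print(st,yawof(st))
E
```

```text
time: 2.67
eef_pos: [0.5174, -0.312, 0.0522]
tcp_rot: [-0.636, 0.771, -0.001, 0.0]
contact_force: [-1.1, -0.7, 5.9]
opening: 0.134
{'time': 2.6667, 'qpos': array([-0.7104,  0.3384,  1.8685, -0.0001,  0.9334,  1.0517]), 'dq': array([-0.001 , -0.0004, -0.0001, -0.0007, -0.0013,  0.0007]), 'joint_efforts': array([  0.7847, -34.626 , -22.181 ,   0.0826,  -0.1608,   0.0007]), 'eef_pos': array([ 0.5174, -0.312 ,  0.0522]), 'tcp_rot': array([-0.6363,  0.7714, -0.0006,  0.0001]), 'contact_force': array([-1.1281, -0.7298,  5.9085]), 'wrist_torque': array([ 0.112 ,  0.0375, -0.0207]), 'opening': 0.13418537688151871} -1.762083115625971
```

```bash
python3 -m jog '[{"grip":1,"xyz":[0,0,-0.03],"dr":[0,0,0]},{"grip":1,"xyz":[0,0,-0.07],"dr":[0,0,0]},{"grip":1,"xyz":[0,0,-0.11],"dr":[0,0,0]},{"grip":1,"xyz":[0,0,-0.15],"dr":[0,0,0]},{"grip":1,"xyz":[0,0,-0.19],"dr":[0,0,0]},{"grip":1,"xyz":[0,0,-0.23],"dr":[0,0,0]},{"grip":1,"xyz":[-0.03,0,-0.25],"dr":[0,0,0]},{"grip":1,"xyz":[-0.07,0,-0.25],"dr":[0,0,0]},{"grip":1,"xyz":[-0.11,0,-0.25],"dr":[0,0,0]},{"grip":1,"xyz":[-0.14,0,-0.25],"dr":[0,0,0]},{"grip":1,"xyz":[-0.15,0,-0.25],"dr":[0,0,0]},{"grip":1,"xyz":[-0.15,0,-0.25],"dr":[0,0,0]}]' 60
python3 - <<'E'
from h import *
st,im=shot("wrist","w3"); print(st,yawof(st))
E
```

```text
time: 3.67
eef_pos: [0.5448, -0.161, 0.2986]
tcp_rot: [-0.638, 0.77, 0.002, -0.001]
contact_force: [-0.5, -0.9, -4.4]
opening: 0.132
{'time': 3.6667, 'qpos': array([-0.4662,  0.0082,  1.7652,  0.0009,  1.3731,  1.2916]), 'dq': array([-0.0538,  0.0126, -0.0227, -0.0443, -0.0146, -0.025 ]), 'joint_efforts': array([  1.0519, -33.4303, -32.6258,   0.157 ,   0.0602,   0.0906]), 'eef_pos': array([ 0.5448, -0.161 ,  0.2986]), 'tcp_rot': array([-0.6379,  0.7701,  0.0024, -0.0006]), 'contact_force': array([-0.5269, -0.8966, -4.383 ]), 'wrist_torque': array([-0.0422,  0.0282, -0.0224]), 'opening': 0.13228811571841917} -1.7579835314454113
```

View pics/w3.png

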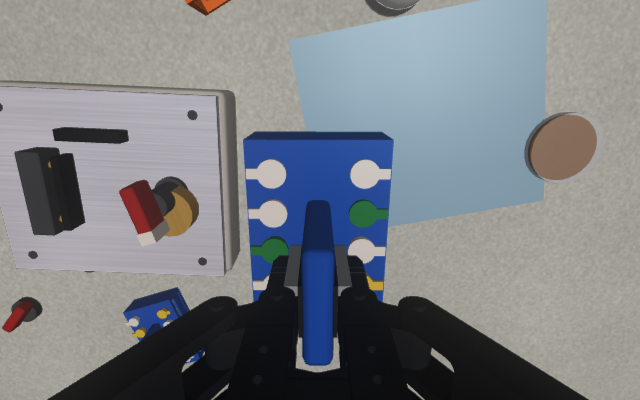

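```bash
python3 - <<'E'
from h import *
st,im=shot("wrist","w4"); print(st["eef_pos"],st["dq"],yawof(st))
c=im[80:285,0:245]; cv2.imwrite("pics/w4c.png",cv2.resize(c,(735,615),interpolation=cv2.INTER_CUBIC)[:600])
E
```

```text
[ 0.5448 -0.1628  0.2989] [-0.0397  0.0064 -0.0203 -0.0172 -0.0051 -0.0056] -1.7593974580757448
```

View pics/w4c.png

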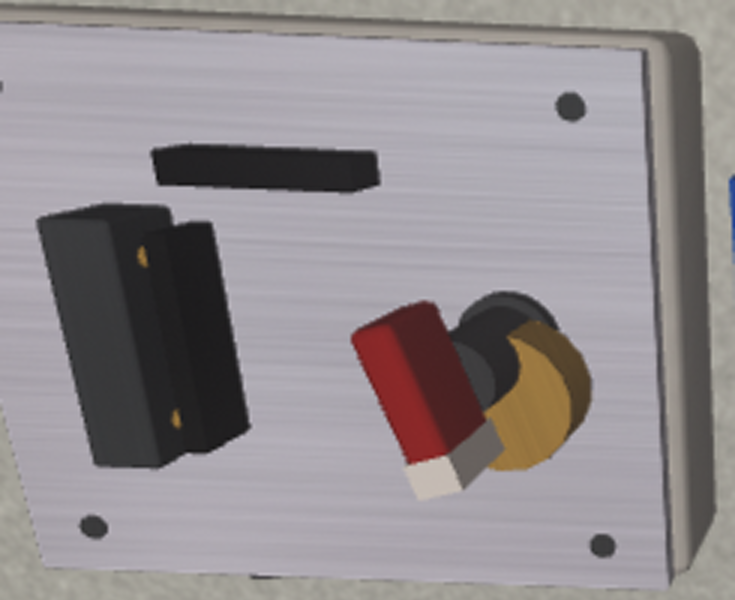

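```bash
python3 - <<'E'
from h import *
im,C=load("w4"); T=cam("top")
g=cv2.cvtColor(im,cv2.COLOR_BGR2GRAY)
def blob(p,r=8):
    x,y=p; w=g[y-r:y+r,max(0,x-r):x+r]; m=(w<110).astype(np.uint8); M=cv2.moments(m,True); return (M["m10"]/M["m00"]+max(0,x-r),M["m01"]/M["m00"]+y-r),M["m00"]
S=[]
for p in [(190,115),(201,262),(31,255)]:
    c,a=blob(p); q=plane(c,C,0.08); print(c,a,q); S.append(q)
S=np.array(S); ctr=(S[0]+S[2])/2; print("ctr from screws",ctr)
d=S[0]-S[1]; print("yaw x",np.arctan2(d[1],d[0]),np.linalg.norm(d)); d=S[2]-S[1]; print("yaw y-90",np.arctan2(d[1],d[0])-np.pi/2,np.linalg.norm(d))
def pc(x,y,z): return plane((x/3,80+y/3),C,z)
yaw=-0.205
def sh(P,yaw=yaw): 
    c,s=np.cos(yaw),np.sin(yaw); v=P[:2]-ctr[:2]; return np.array([c*v[0]+s*v[1],-s*v[0]+c*v[1]])*1000
for n,p in dict(deckTR=(644,50,.08),deckBR=(668,587,.08),deckBL=(43,568,.08),fenceRtop=(377,152,.098),fenceRbot=(380,185,.08),fenceLbot=(157,184,.08),fence_inR_bot=(355,192,.08),pad_bot_r=(249,430,.08), padtopTR=(213,222,.106),blockTL=(38,219,.11),blockBL=(95,465,.11)).items(): print(n,sh(pc(*p)))
# top view screws
im=cv2.imread("pics/top0.png")
c=im[160:255,235:340]; cv2.imwrite("pics/top0d.png",cv2.resize(c,None,fx=7,fy=6,interpolation=cv2.INTER_CUBIC))
E
```

```text
(189.63888888888889, 115.20833333333333) 72.0 [ 0.619  -0.0424  0.08  ]
(200.56363636363636, 261.54545454545456) 55.0 [ 0.4533 -0.0036  0.08  ]
(30.833333333333332, 255.35185185185185) 54.0 [0.4992 0.1912 0.08  ]
ctr from screws [0.5591 0.0744 0.08  ]
yaw x -0.22957360337812283 0.17017166065745884
yaw y-90 -0.23122593206873376 0.20015992296624446
deckTR [ 101.2942 -129.5217]
deckBR [-106.4459 -122.9178]
deckBL [-101.4961  126.5252]
fenceRtop [ 67.9183 -43.3168]
fenceRbot [ 53.9956 -32.5357]
fenceLbot [53.1728 46.265 ]
fence_inR_bot [ 51.3778 -23.2809]
pad_bot_r [-40.5078  32.3187]
padtopTR [45.1076 10.3424]
blockTL [46.0582 64.5646]
blockBL [-41.999   67.4127]
```

View pics/top0d.png

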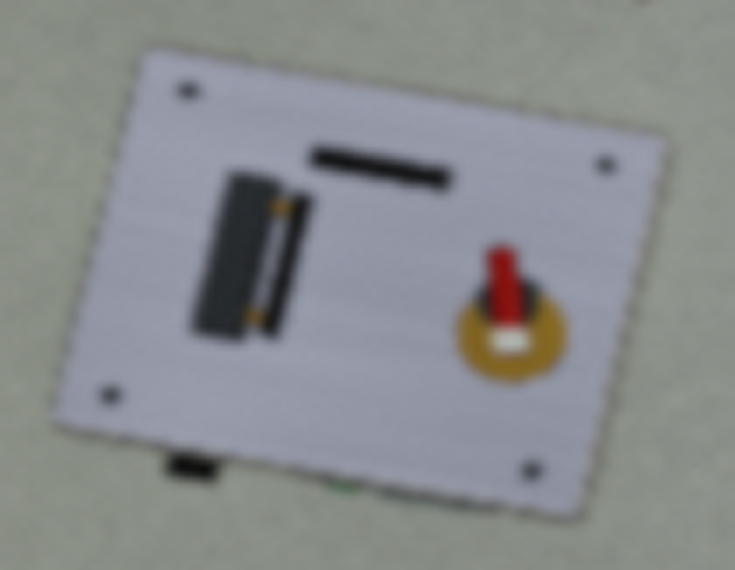

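```bash
python3 - <<'E'
from h import *
im,C=load("w4"); T=cam("top")
ctr=np.array([0.5591,0.0744])
def sh(P,yaw=-0.2304): 
    c,s=np.cos(yaw),np.sin(yaw); v=P[:2]-ctr; return np.array([c*v[0]+s*v[1],-s*v[0]+c*v[1]])*1000
def pc(x,y,z): return plane((x/3,80+y/3),C,z)
for n,p in dict(deckTR=(644,50,.08),deckBR=(668,587,.08),deckBL=(43,568,.08),fenceRtop=(377,152,.098),fenceinLbot=(158,185,.08),fence_inR_bot=(355,192,.08),pad_bot_r=(249,430,.08),pad_bot_far=(207,452,.08),padtopTR=(213,222,.106),blockTL=(38,219,.11),blockBL=(95,465,.11)).items(): print(n,sh(pc(*p)))
S=[plane((235+x/7,160+y/6),T,.08) for x,y in [(188,90),(605,165),(531,470),(110,395)]]
print(np.mean(S,0),S)
for x,y,z in [(311,155,.098),(448,187,.098),(300,193,.106),(272,338,.106)]: print(sh(plane((235+x/7,160+y/6),T,z)))
E
```

```text
deckTR [ 104.5733 -126.8862]
deckBR [-103.2674 -125.5605]
deckBL [-104.6544  123.9278]
fenceRtop [ 69.0189 -41.5568]
fenceinLbot [51.6608 47.3389]
fence_inR_bot [ 51.9748 -21.9474]
pad_bot_r [-41.2932  31.3006]
pad_bot_far [-51.1509  49.0261]
padtopTR [44.8527 11.5058]
blockTL [44.4259 65.7347]
blockBL [-43.6752  66.3454]
[0.5559 0.0731 0.08  ] [array([0.6618, 0.1509, 0.08  ]), array([ 0.6155, -0.0437,  0.08  ]), array([ 0.4505, -0.005 ,  0.08  ]), array([0.496, 0.19 , 0.08 ])]
[57.7758 31.8655]
[ 53.6976 -33.7601]
[36.0812 31.6272]
[-42.4695  27.8755]
```

```bash
cat >> h.py <<'E'
CTR=np.array([0.5591,0.0744]); YAW=-0.2304
def w(x,y,z):
    c,s=np.cos(YAW),np.sin(YAW); return np.array([CTR[0]+(c*x-s*y)/1000,CTR[1]+(s*x+c*y)/1000,z])
def sh(P,yaw=YAW):
    c,s=np.cos(yaw),np.sin(yaw); v=np.asarray(P)[:2]-CTR; return np.array([c*v[0]+s*v[1],-s*v[0]+c*v[1]])*1000
E
python3 - <<'E'
from h import *
t=w(-14,-10,0.25); print(t,rel(t,YAW-np.pi/2))
E
```

```text
[0.5432 0.0679 0.25  ] [array([-0.2274,  0.0453,  0.0494]), np.float64(5.684874288261893), 'dr z', np.float64(0.040275956318842177), 'rows', np.float64(0.3222964124194017), 'tilt', array([-0.0032,  0.0005, -1.    ])]
```

```bash
python3 -m jog '[{"grip":1,"xyz":[-0.03,0.006,0],"dr":[0,0,0.04]},{"grip":1,"xyz":[-0.068,0.013,0],"dr":[0,0,0.04]},{"grip":1,"xyz":[-0.107,0.021,0],"dr":[0,0,0.04]},{"grip":1,"xyz":[-0.146,0.029,0],"dr":[0,0,0.04]},{"grip":1,"xyz":[-0.185,0.037,0],"dr":[0,0,0.04]},{"grip":1,"xyz":[-0.215,0.043,0.01],"dr":[0,0,0.04]},{"grip":1,"xyz":[-0.2275,0.0453,0.03],"dr":[0,0,0.04]},{"grip":1,"xyz":[-0.2275,0.0453,0.05],"dr":[0,0,0.04]},{"grip":1,"xyz":[-0.2275,0.0453,0.05],"dr":[0,0,0.04]},{"grip":1,"xyz":[-0.2275,0.0453,0.05],"dr":[0,0,0.04]},{"grip":1,"xyz":[-0.2275,0.0453,0.05],"dr":[0,0,0.04]},{"grip":1,"xyz":[-0.2275,0.0453,0.05],"dr":[0,0,0.04]}]' 60
python3 - <<'E'
from h import *
st,im=shot("wrist","w5"); print(st["eef_pos"],sh(st["eef_pos"]),st["qpos"],yawof(st),st["contact_force"],rel(w(-14,-10,.25),YAW-np.pi/2))
E
```

```text
time: 4.77
eef_pos: [0.5453, 0.0665, 0.253]
tcp_rot: [-0.62, 0.785, -0.001, 0.001]
contact_force: [0.1, -0.3, -4.2]
opening: 0.133
[0.5453 0.0665 0.253 ] [-11.5789 -10.8662] [-0.0633 -0.0095  1.8657 -0.0002  1.2825  1.7406] -1.8038766379776494 [ 0.0945 -0.3417 -4.2193] [array([-0.0007,  0.0024,  0.0031]), np.float64(0.0957052905304248), 'dr z', np.float64(-0.0024629088463852256), 'rows', np.float64(0.0197086986345402), 'tilt', array([ 0.0031, -0.0003, -1.    ])]
```

View pics/w5.png

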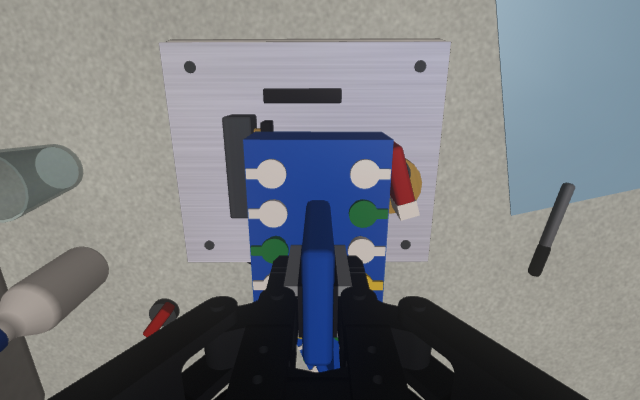

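```bash
python3 - <<'E'
from h import *
im,C=load("w5")
g=cv2.cvtColor(im,cv2.COLOR_BGR2GRAY)
S=[]
for x,y in [(190,67),(420,66),(405,244),(209,245)]:
    r=8;m=(g[y-r:y+r,x-r:x+r]<110).astype(np.uint8);M=cv2.moments(m,True);c=(M["m10"]/M["m00"]+x-r,M["m01"]/M["m00"]+y-r);S.append(plane(c,C,.08));print(c,S[-1])
S=np.array(S);print(S.mean(0));
for a,b in((1,0),(2,3)): d=S[b]-S[a];print(np.linalg.norm(d),np.arctan2(d[1],d[0])-np.pi/2)
for a,b in((2,1),(3,0)): d=S[b]-S[a];print(np.linalg.norm(d),np.arctan2(d[1],d[0]))
c=im[30:275,150:460]; cv2.imwrite("pics/w5c.png",cv2.resize(c,None,fx=2.4,fy=2.4,interpolation=cv2.INTER_CUBIC))
E
```

```text
(189.45217391304348, 66.66956521739131) [0.6646 0.1522 0.08  ]
(419.7909090909091, 65.85454545454546) [ 0.6187 -0.0427  0.08  ]
(405.0810810810811, 244.16216216216216) [ 0.4532 -0.0036  0.08  ]
(208.78571428571428, 244.8857142857143) [0.499  0.1914 0.08  ]
[0.5589 0.0743 0.08  ]
0.20020061283795598 -0.2311886060176669
0.20032905591746164 -0.23065108256381794
0.17009496046673128 -0.23164185761544231
0.17020274862640705 -0.23239604832034835
```

View pics/w5c.png

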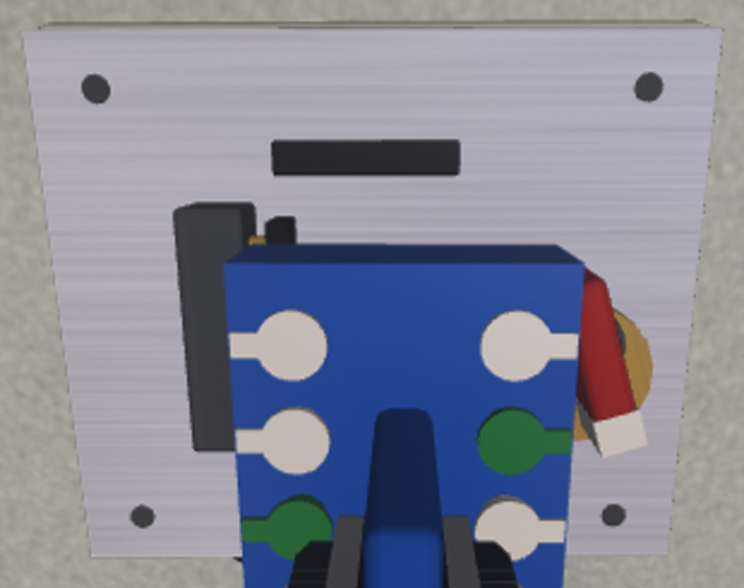

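```bash
sed -i 's/YAW=-0.2304/YAW=-0.2312/;s/CTR=np.array.*; YAW/CTR=np.array([0.5590,0.0743]); YAW/' h.py; python3 - <<'E'
from h import *
im,C=load("w5")
f=lambda x,y,z: sh(plane((150+x/2.4,30+y/2.4),C,z))
print("fence",f(272,175,.08),f(460,175,.08),f(272,141,.098),f(460,141,.098),f(272,175,.098))
print("pad",f(296,219,.106),f(296,240,.08),"block",f(176,208,.11),f(195,450,.11))
print("rack top end",f(223,263,.233),f(584,263,.233),"bot",f(247,245,.201),f(556,245,.201))
print(rel(w(-12,-10,.155),YAW-np.pi/2))
E
```

```text
fence [54.3577 37.3537] [ 54.1235 -32.8686] [66.4476 34.0096] [ 66.2304 -31.4148] [55.0351 34.5964]
pad [40.5283 25.7735] [30.3514 29.4092] block [44.7083 66.1535] [-43.8584  66.736 ]
rack top end [43.2723 24.5263] [ 43.0302 -47.2514] bot [42.9747 25.5471] [ 42.729 -47.481]
[array([-0.0005,  0.0007,  0.0981]), np.float64(2.35381479229701), 'dr z', np.float64(-0.0016629088463853137), 'rows', np.float64(0.013306935560453493), 'tilt', array([ 0.0031, -0.0003, -1.    ])]
```

```bash
python3 - <<'E'
from h import *
im,C=load("w5");_,C4=load("w4")
f=lambda x,y,z: sh(plane((150+x/2.4,30+y/2.4),C,z))
g=lambda x,y,z: sh(plane((x/3,80+y/3),C4,z))
for z in(.08,.084,.09): print(z,f(296,219,z),g(213,222,z),g(249,430,z))
for a in [(296,219),(266,219)]:
  for b in [(213,222),(175,228)]:
    P,e=tri((150+a[0]/2.4,30+a[1]/2.4),C,(b[0]/3,80+b[1]/3),C4); print(a,b,sh(P),P[2],e)
E
```

```text
0.08 [38.2214 29.0746] [39.1751 30.4682] [-41.2281  31.3794]
0.084 [38.5764 28.5667] [40.0606 27.574 ] [-39.4522  28.4751]
0.09 [39.1087 27.8049] [41.3888 23.2327] [-36.7883  24.1187]
(296, 219) (213, 222) [38.9967 28.957 ] 0.08194053350458103 0.0012312210333666736
(296, 219) (175, 228) [41.0958 26.2187] 0.10377110043638138 0.0015616508308750345
(266, 219) (213, 222) [36.0386 43.1216] 0.0627019428324884 0.0014100863750050765
(266, 219) (175, 228) [38.4543 39.2225] 0.08699578070193137 0.0008704907283788715
```

```bash
python3 -m jog '[{"grip":1,"xyz":[0.001,0.001,0.03],"dr":[0,0,0]},{"grip":1,"xyz":[0.001,0.001,0.06],"dr":[0,0,0]},{"grip":1,"xyz":[0.001,0.001,0.085],"dr":[0,0,0]},{"grip":1,"xyz":[0.001,0.001,0.1],"dr":[0,0,0]},{"grip":1,"xyz":[0.001,0.001,0.105],"dr":[0,0,0]},{"grip":1,"xyz":[0.001,0.001,0.105],"dr":[0,0,0]},{"grip":1,"xyz":[0.001,0.001,0.105],"dr":[0,0,0]},{"grip":1,"xyz":[0.001,0.001,0.105],"dr":[0,0,0]}]' 60
python3 - <<'E'
from h import *
st,im=shot("wrist","w6"); print(st["eef_pos"],sh(st["eef_pos"]),st["qpos"],yawof(st)-YAW+np.pi/2,st["contact_force"])
shot("side","s6");im=cv2.imread("pics/s6.png")[140:340,220:440]
cv2.imwrite("pics/s6c.png",cv2.resize(im,None,fx=3,fy=3,interpolation=cv2.INTER_CUBIC))
E
```

```text
time: 5.48
eef_pos: [0.5447, 0.0667, 0.1488]
tcp_rot: [-0.621, 0.784, -0.001, 0.002]
contact_force: [-0.5, 0.3, -3.7]
opening: 0.134
[0.5447 0.0667 0.1488] [-12.1744 -10.6449] [-0.063   0.0914  1.9608 -0.      1.0849  1.7393] -0.00028525900718578967 [-0.4515  0.3199 -3.6712]
```

View pics/w6.png

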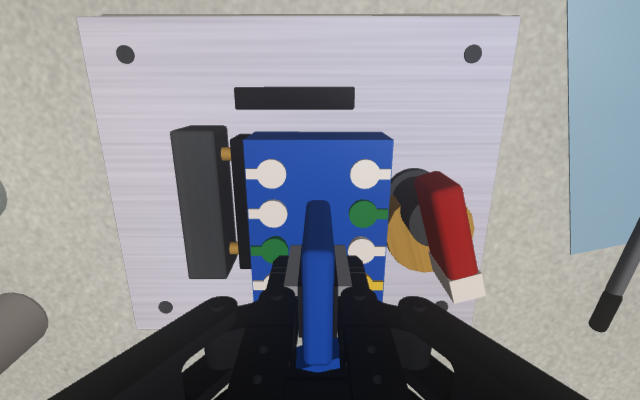

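View pics/s6c.png

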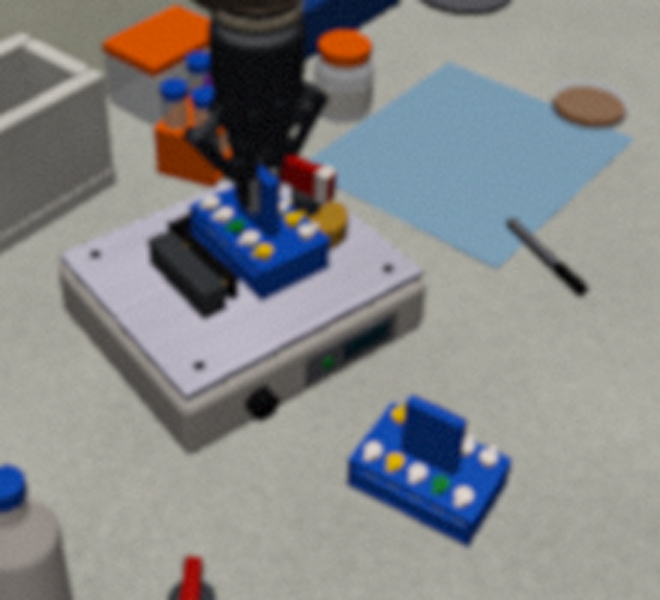

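```bash
python3 -m jog '[{"grip":1,"xyz":[0.001,0,0.005],"dr":[0,0,0]},{"grip":1,"xyz":[0.001,0,0.01],"dr":[0,0,0]},{"grip":1,"xyz":[0.001,0,0.013],"dr":[0,0,0]},{"grip":1,"xyz":[0.001,0,0.015],"dr":[0,0,0]},{"grip":1,"xyz":[0.001,0,0.0155],"dr":[0,0,0]},{"grip":1,"xyz":[0.001,0,0.0155],"dr":[0,0,0]},{"grip":1,"xyz":[0.001,0,0.0155],"dr":[0,0,0]}]' 60
python3 - <<'E'
from h import *
st=ctrl.get_state(); print(st["eef_pos"],sh(st["eef_pos"]),yawof(st)-YAW+np.pi/2,st["contact_force"],st["wrist_torque"])
E
```

```text
time: 6.17
eef_pos: [0.5435, 0.066, 0.1322]
tcp_rot: [-0.621, 0.784, -0.001, 0.001]
contact_force: [-2.7, 0.1, 6.2]
opening: 0.134
[0.5435 0.066  0.1322] [-13.1923 -11.6645] 0.00016408128185285697 [-2.6708  0.1152  6.1954] [0.1061 0.4398 0.0686]
```

```bash
python3 -m jog '[{"grip":1,"xyz":[0,-0.002,-0.0007],"dr":[0,0,0]},{"grip":1,"xyz":[0,-0.005,-0.0007],"dr":[0,0,0]},{"grip":1,"xyz":[0,-0.008,-0.0007],"dr":[0,0,0]},{"grip":1,"xyz":[0,-0.010,-0.0007],"dr":[0,0,0]},{"grip":1,"xyz":[0,-0.011,-0.0007],"dr":[0,0,0]},{"grip":1,"xyz":[0,-0.011,-0.0007],"dr":[0,0,0]},{"grip":1,"xyz":[0,-0.011,-0.0007],"dr":[0,0,0]}]' 60
python3 - <<'E'
from h import *
st=ctrl.get_state(); print(st["eef_pos"],sh(st["eef_pos"]),yawof(st)-YAW+np.pi/2,st["contact_force"],st["wrist_torque"])
E
```

```text
time: 6.75
eef_pos: [0.5544, 0.0635, 0.1321]
tcp_rot: [-0.621, 0.784, -0.0, 0.001]
contact_force: [-2.0, 0.2, 5.6]
opening: 0.137
[0.5544 0.0635 0.1321] [ -2.0088 -11.5535] -0.00013681819142830065 [-2.0413  0.1822  5.6064] [0.2161 0.2573 0.023 ]
```

```bash
python3 -m jog '[{"grip":1,"xyz":[0,-0.001,-0.0003],"dr":[0,0,0]},{"grip":1,"xyz":[0,-0.002,-0.0003],"dr":[0,0,0]},{"grip":1,"xyz":[0,-0.003,-0.0003],"dr":[0,0,0]},{"grip":1,"xyz":[0,-0.003,-0.0003],"dr":[0,0,0]},{"grip":1,"xyz":[0,-0.003,-0.0003],"dr":[0,0,0]}]' 60
python3 - <<'E'
from h import *
st=ctrl.get_state(); print(st["eef_pos"],sh(st["eef_pos"]),yawof(st)-YAW+np.pi/2,st["contact_force"],st["wrist_torque"])
E
```

```text
time: 7.17
eef_pos: [0.5565, 0.0629, 0.1321]
tcp_rot: [-0.621, 0.784, 0.0, -0.0]
contact_force: [-3.2, 0.9, 5.1]
opening: 0.128
[0.5565 0.0629 0.1321] [  0.1565 -11.6935] 0.00018318615249079961 [-3.1502  0.8587  5.0641] [0.2823 0.4636 0.1361]
```

```bash
python3 -m jog '[{"grip":1,"xyz":[0,-0.0005,0],"dr":[0,0,0]},{"grip":1,"xyz":[0,-0.001,0],"dr":[0,0,0]},{"grip":1,"xyz":[0,-0.0015,0],"dr":[0,0,0]},{"grip":1,"xyz":[0,-0.0015,0],"dr":[0,0,0]},{"grip":1,"xyz":[0,-0.0015,0],"dr":[0,0,0]}]' 60
python3 - <<'E'
from h import *
st,im=shot("wrist","w7"); print(st["eef_pos"],sh(st["eef_pos"]),yawof(st)-YAW+np.pi/2,st["contact_force"],st["wrist_torque"])
c=im[40:300,140:500]; cv2.imwrite("pics/w7c.png",cv2.resize(c,None,fx=2.2,fy=2.2,interpolation=cv2.INTER_CUBIC))
E
```

```text
time: 7.58
eef_pos: [0.5566, 0.0629, 0.1323]
tcp_rot: [-0.621, 0.784, 0.002, -0.001]
contact_force: [-8.1, 1.2, 8.9]
opening: 0.13
[0.5566 0.0629 0.1323] [  0.3115 -11.688 ] 0.0005398919039953931 [-8.1083  1.2243  8.8513] [0.3491 1.0001 0.0634]
```

View pics/w7c.png

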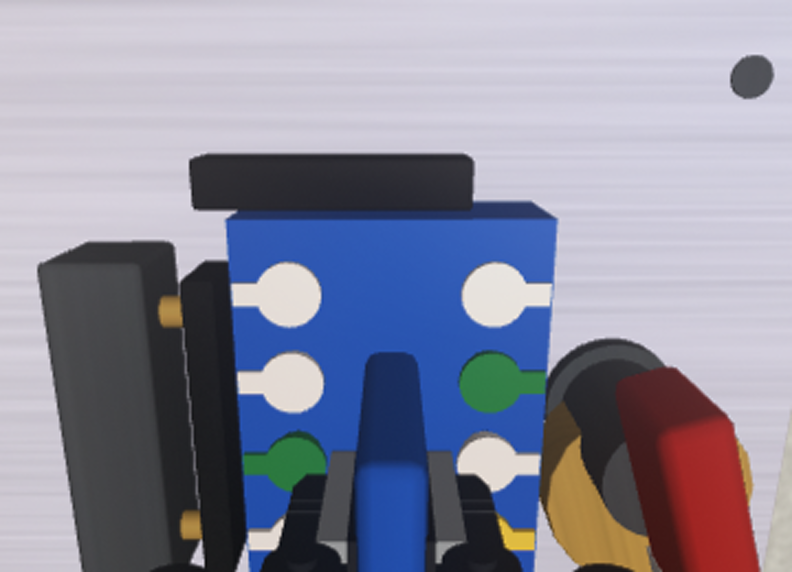

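```bash
python3 -m jog '[{"grip":1,"xyz":[0,0.0005,-0.0005],"dr":[0,0,0]},{"grip":1,"xyz":[0,0.001,-0.001],"dr":[0,0,0]},{"grip":1,"xyz":[0,0.001,-0.001],"dr":[0,0,0]},{"grip":0.6,"xyz":[0,0.001,-0.001],"dr":[0,0,0]},{"grip":0.6,"xyz":[0,0.001,-0.001],"dr":[0,0,0]},{"grip":0.6,"xyz":[0,0.001,-0.001],"dr":[0,0,0]},{"grip":0.6,"xyz":[0,0.001,-0.001],"dr":[0,0,0]},{"grip":0.6,"xyz":[0,0.001,-0.001],"dr":[0,0,0]}]' 60
python3 - <<'E'
from h import *
st,im=shot("wrist","w8"); print(st["eef_pos"],sh(st["eef_pos"]),yawof(st)-YAW+np.pi/2,st["contact_force"],st["opening"])
E
```

```text
time: 8.3
eef_pos: [0.5571, 0.0626, 0.1327]
tcp_rot: [-0.621, 0.784, -0.0, 0.0]
contact_force: [-0.1, -0.1, 0.7]
opening: 0.4
[0.5571 0.0626 0.1327] [  0.8008 -11.8808] -0.00013068766542789767 [-0.0844 -0.0878  0.7109] 0.400336730360685
```

View pics/w8.png

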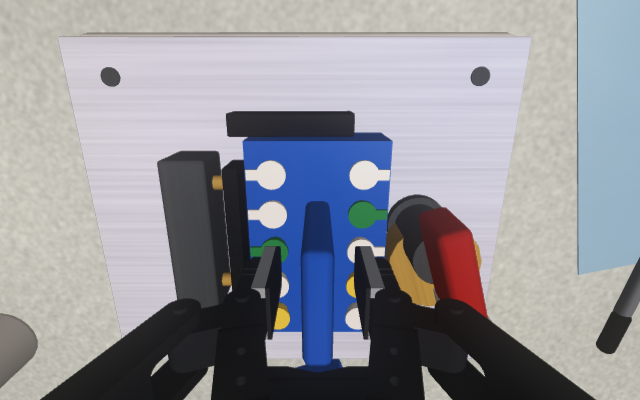

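```bash
python3 -m jog '[{"grip":0.6,"xyz":[0,0,-0.03],"dr":[0,0,0]},{"grip":0.6,"xyz":[0,0,-0.07],"dr":[0,0,0]},{"grip":0.6,"xyz":[0,0,-0.11],"dr":[0,0,0]},{"grip":0.6,"xyz":[0,0,-0.14],"dr":[0,0,-0.12]},{"grip":0.6,"xyz":[0,0,-0.14],"dr":[0,0,-0.24]},{"grip":0.6,"xyz":[0,0,-0.14],"dr":[0,0,-0.36]},{"grip":0.6,"xyz":[0,0,-0.14],"dr":[0,0,-0.48]},{"grip":0.6,"xyz":[0,0,-0.14],"dr":[0,0,-0.6]},{"grip":0.6,"xyz":[0,0,-0.14],"dr":[0,0,-0.72]},{"grip":0.6,"xyz":[0,0,-0.14],"dr":[0,0,-0.84]},{"grip":0.6,"xyz":[0,0,-0.14],"dr":[0,0,-0.96]},{"grip":0.6,"xyz":[0,0,-0.14],"dr":[0,0,-1.08]}]' 60
python3 - <<'E'
from h import *
st=ctrl.get_state(); print(st["qpos"],yawof(st))
print(rel(w(0,-72,.275),1.67))
E
```

```text
time: 9.35
eef_pos: [0.5569, 0.0626, 0.2728]
tcp_rot: [0.937, -0.35, 0.0, 0.0]
contact_force: [1.1, -0.2, 0.5]
opening: 0.404
[-0.069   0.0034  1.8167 -0.0001  1.3213  0.6472] -0.7161012596319666
[array([ 0.0275,  0.0535, -0.0022]), np.float64(1.4442143913487893), 'dr z', np.float64(-2.3861012596319666), 'rows', np.float64(19.094068668681725), 'tilt', array([ 0.0002, -0.0001, -1.    ])]
```

```bash
python3 -m jog '[{"grip":0.6,"xyz":[0.014,0.027,0],"dr":[0,0,-0.12]},{"grip":0.6,"xyz":[0.0275,0.0535,0],"dr":[0,0,-0.24]},{"grip":0.6,"xyz":[0.0275,0.0535,0],"dr":[0,0,-0.36]},{"grip":0.6,"xyz":[0.0275,0.0535,0],"dr":[0,0,-0.48]},{"grip":0.6,"xyz":[0.0275,0.0535,0],"dr":[0,0,-0.6]},{"grip":0.6,"xyz":[0.0275,0.0535,0],"dr":[0,0,-0.72]},{"grip":0.6,"xyz":[0.0275,0.0535,0],"dr":[0,0,-0.84]},{"grip":0.6,"xyz":[0.0275,0.0535,0],"dr":[0,0,-0.96]},{"grip":0.6,"xyz":[0.0275,0.0535,0],"dr":[0,0,-1.08]},{"grip":0.6,"xyz":[0.0275,0.0535,0],"dr":[0,0,-1.2]}]' 60
python3 -m jog '[{"grip":0.6,"xyz":[0,0,0],"dr":[0,0,-0.12]},{"grip":0.6,"xyz":[0,0,0],"dr":[0,0,-0.24]},{"grip":0.6,"xyz":[0,0,0],"dr":[0,0,-0.36]},{"grip":0.6,"xyz":[0,0,0],"dr":[0,0,-0.48]},{"grip":0.6,"xyz":[0,0,0],"dr":[0,0,-0.6]},{"grip":0.6,"xyz":[0,0,0],"dr":[0,0,-0.72]},{"grip":0.6,"xyz":[0,0,0],"dr":[0,0,-0.84]},{"grip":0.6,"xyz":[0,0,0],"dr":[0,0,-0.96]},{"grip":0.6,"xyz":[0,0,0],"dr":[0,0,-1.08]},{"grip":0.6,"xyz":[0,0,0],"dr":[0,0,-1.18]},{"grip":0.6,"xyz":[0,0,0],"dr":[0,0,-1.18]},{"grip":0.6,"xyz":[0,0,0],"dr":[0,0,-1.18]}]' 60
python3 - <<'E'
from h import *
st,im=shot("wrist","w9"); print(st["eef_pos"],sh(st["eef_pos"]),st["qpos"],yawof(st))
E
```

```text
time: 10.18
eef_pos: [0.5422, 0.0043, 0.2728]
tcp_rot: [0.971, 0.24, 0.0, 0.0]
contact_force: [0.2, 0.2, 0.3]
opening: 0.398
time: 11.18
eef_pos: [0.5422, 0.0043, 0.2728]
tcp_rot: [0.677, 0.736, -0.0, 0.0]
contact_force: [-0.2, -0.1, 0.1]
opening: 0.394
[0.5422 0.0043 0.2728] [ -0.3444 -71.9726] [-0.1792 -0.0387  1.8581 -0.0001  1.3221 -1.8345] 1.6553401941120134
```

View pics/w9.png

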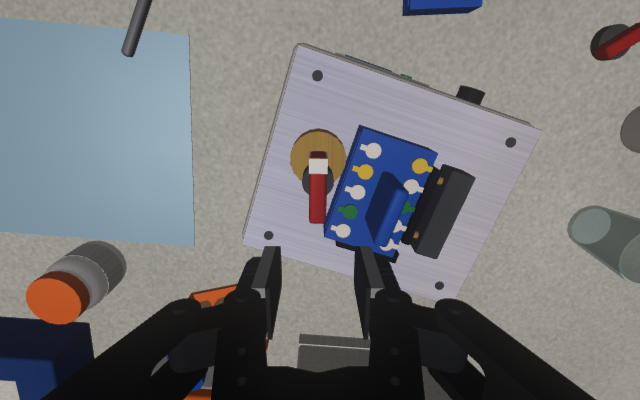

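```bash
python3 - <<'E'
from h import *
im,C=load("w9"); 
h=cv2.cvtColor(im,cv2.COLOR_BGR2HSV)
c=im[120:240,280:450]; cv2.imwrite("pics/w9c.png",cv2.resize(c,None,fx=4.5,fy=4.5,interpolation=cv2.INTER_CUBIC))
E
```

```text
(no output)
```

View pics/w9c.png

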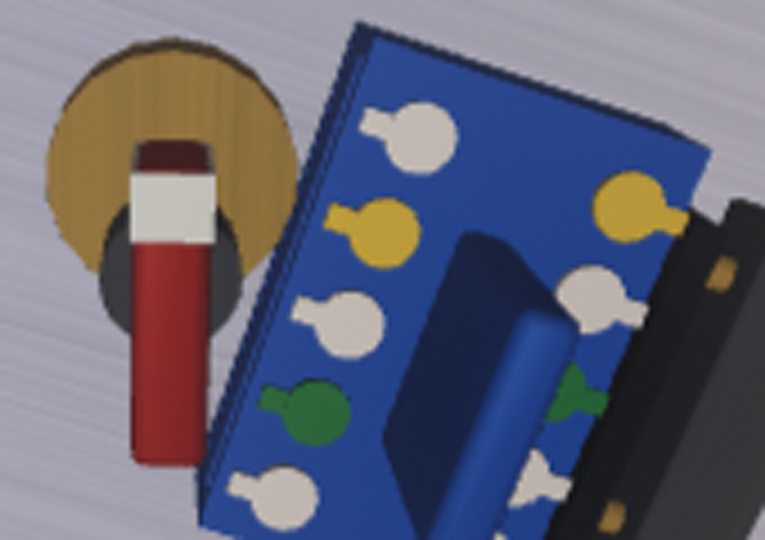

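```bash
python3 - <<'E'
from h import *
im,C=load("w9")
P=np.array([plane((280+x/4.5,120+y/4.5),C,.158) for x,y in [(131,172),(216,172),(207,465),(133,465)]])
print(P,P.mean(0),sh(P.mean(0)),np.linalg.norm(np.diff(P[[0,1,2,3,0]],axis=0),axis=1))
d=(P[2]+P[3]-P[0]-P[1]); y=np.arctan2(d[1],d[0]); print("bar yaw",y,"q",0.429+YAW-y)
print(rel(np.r_[w(0,-72,0)[:2],.08+.063-.0187],y+np.pi/2))
R=np.array([plane((280+x/4.5,120+yy/4.5),C,.112) for x,yy in [(375,37),(712,150),(198,505)]]);print([sh(r) for r in R])
E
```

```text
[[ 0.5161 -0.0046  0.158 ]
 [ 0.5149  0.0099  0.158 ]
 [ 0.5686  0.0132  0.158 ]
 [ 0.5698 -0.0002  0.158 ]] [0.5424 0.0046 0.158 ] [ -0.2285 -71.6746] [0.0145 0.0538 0.0134 0.0538]
bar yaw 0.07236652984596312 q 0.12543347015403689
[array([-0.0001,  0.0003,  0.1485]), np.float64(3.560761997117616), 'dr z', np.float64(0.012339048180028733), 'rows', np.float64(0.09873957876036676), 'tilt', array([-0.    , -0.0001, -1.    ])]
[array([-54.8373, -47.5645]), array([-54.7602,  24.3139]), array([ 50.2993, -49.1783])]
```

```bash
python3 -m jog '[{"grip":0.6,"xyz":[0,0,0.03],"dr":[0,0,0.012]},{"grip":0.6,"xyz":[0,0,0.07],"dr":[0,0,0.012]},{"grip":0.6,"xyz":[0,0,0.105],"dr":[0,0,0.012]},{"grip":0.6,"xyz":[0,0,0.13],"dr":[0,0,0.012]},{"grip":0.6,"xyz":[0,0,0.145],"dr":[0,0,0.012]},{"grip":0.6,"xyz":[0,0,0.145],"dr":[0,0,0.012]},{"grip":0.6,"xyz":[0,0,0.145],"dr":[0,0,0.012]},{"grip":0.6,"xyz":[0,0,0.145],"dr":[0,0,0.012]}]' 60
python3 - <<'E'
from h import *
st,im=shot("wrist","w10"); print(st["eef_pos"],sh(st["eef_pos"]),st["qpos"],yawof(st),st["contact_force"],st["wrist_torque"])
E
```

```text
time: 11.9
eef_pos: [0.5433, 0.0042, 0.1294]
tcp_rot: [0.68, 0.733, 0.001, 0.001]
contact_force: [-0.2, -0.2, 0.4]
opening: 0.395
[0.5433 0.0042 0.1294] [  0.7854 -71.8787] [-0.1792  0.1051  1.9853  0.      1.0486 -1.8243] 1.6451449396425584 [-0.182  -0.1527  0.3886] [-0.0121 -0.0344 -0.0394]
```

View pics/w10.png

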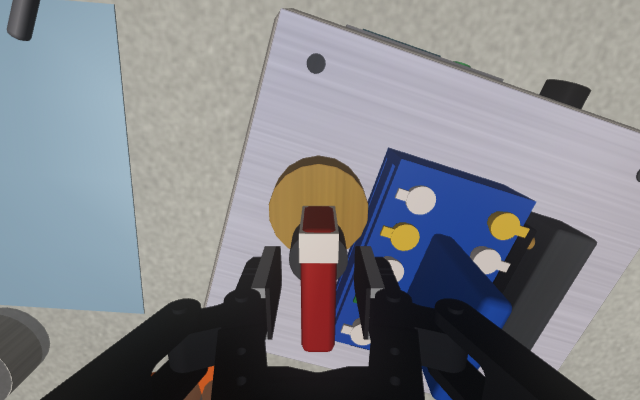

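```bash
python3 -m jog '[{"grip":0.8,"xyz":[0,0,0.001],"dr":[0,0,0]},{"grip":1,"xyz":[0,0,0.001],"dr":[0,0,0]},{"grip":1,"xyz":[0,0,0.001],"dr":[0,0,0]},{"grip":1,"xyz":[0,0,0.001],"dr":[0,0,0]},{"grip":1,"xyz":[0,0,0.001],"dr":[0,0,0]},{"grip":1,"xyz":[0,0,0.001],"dr":[0,0,0]},{"grip":1,"xyz":[0,0,0.001],"dr":[0,0,0]}]' 80
python3 - <<'E'
from h import *
st=ctrl.get_state(); print(st["eef_pos"],sh(st["eef_pos"]),st["opening"]*85,yawof(st),st["contact_force"],st["wrist_torque"])
E
```

```text
time: 12.53
eef_pos: [0.5433, 0.0044, 0.1287]
tcp_rot: [0.68, 0.733, 0.001, 0.001]
contact_force: [-1.8, 1.4, 6.3]
opening: 0.147
[0.5433 0.0044 0.1287] [  0.6958 -71.6779] 12.52865494425604 1.6458856820422663 [-1.7999  1.3598  6.3345] [0.2334 0.1626 0.031 ]
```

```bash
python3 -m jog '[{"grip":1,"xyz":[0,0,-0.0007],"dr":[0,0,0.07]},{"grip":1,"xyz":[0,0,-0.0007],"dr":[0,0,0.16]},{"grip":1,"xyz":[0,0,-0.0007],"dr":[0,0,0.25]},{"grip":1,"xyz":[0,0,-0.0007],"dr":[0,0,0.34]},{"grip":1,"xyz":[0,0,-0.0007],"dr":[0,0,0.42]},{"grip":1,"xyz":[0,0,-0.0007],"dr":[0,0,0.42]},{"grip":1,"xyz":[0,0,-0.0007],"dr":[0,0,0.42]}]' 80
cat >> h.py <<'E'
def q(st): return 0.429+YAW-(yawof(st)-np.pi/2)
def rep():
    st=ctrl.get_state(); print(round(st["time"],2),"TCPsh",sh(st["eef_pos"]),"z",st["eef_pos"][2],"q",round(q(st),3),"F",st["contact_force"],"T",st["wrist_torque"],"q6",st["qpos"][5],"eff6",st["joint_efforts"][5])
E
python3 -c "from h import *; rep()"
```

```text
time: 13.12
eef_pos: [0.5432, 0.0041, 0.1287]
tcp_rot: [0.817, 0.576, 0.001, 0.001]
contact_force: [-0.3, 0.8, 5.5]
opening: 0.151
13.12 TCPsh [  0.6794 -71.9263] z 0.12869399248560381 q 0.541 F [-0.3217  0.7587  5.51  ] T [-0.08   -0.0812 -0.0147] q6 -1.4069396028381567 eff6 0.010151533351745456
```

```bash
python3 -m jog '[{"grip":1,"xyz":[0,0,0],"dr":[0,0,0.03]},{"grip":1,"xyz":[0,0,0],"dr":[0,0,0.06]},{"grip":1,"xyz":[0,0,0],"dr":[0,0,0.06]},{"grip":1,"xyz":[0,0,0],"dr":[0,0,0.06]}]' 80
python3 -c "from h import *; rep(); shot('wrist','w11')"
```

```text
time: 13.45
eef_pos: [0.5431, 0.0041, 0.1287]
tcp_rot: [0.834, 0.551, 0.001, 0.001]
contact_force: [0.4, -0.3, 5.1]
opening: 0.15
13.45 TCPsh [  0.6562 -71.9828] z 0.12867952072206462 q 0.601 F [ 0.3639 -0.3111  5.0579] T [-0.1199 -0.1015 -0.011 ] q6 -1.3470966629195997 eff6 -0.030219292966648936
```

View pics/w11.png

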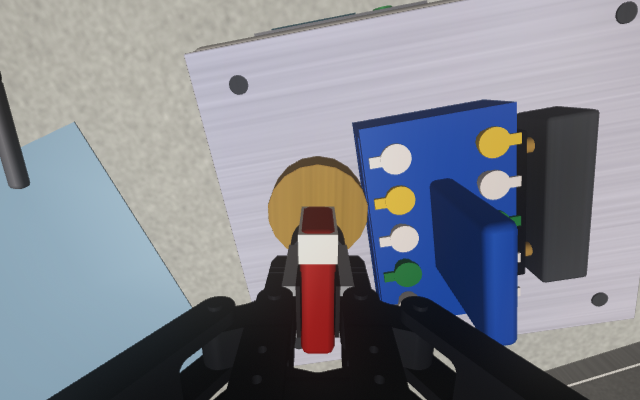

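```bash
python3 -m jog '[{"grip":1,"xyz":[0,0,0],"dr":[0,0,0.025]},{"grip":1,"xyz":[0,0,0],"dr":[0,0,0.05]},{"grip":1,"xyz":[0,0,0],"dr":[0,0,0.05]}]' 80
python3 -c "from h import *; rep()"
python3 -m jog '[{"grip":1,"xyz":[0,0,0],"dr":[0,0,0.025]},{"grip":1,"xyz":[0,0,0],"dr":[0,0,0.05]},{"grip":1,"xyz":[0,0,0],"dr":[0,0,0.05]}]' 80
python3 -c "from h import *; rep()"
```

```text
time: 13.75
eef_pos: [0.5431, 0.004, 0.1287]
tcp_rot: [0.848, 0.53, 0.001, 0.001]
contact_force: [0.4, -0.5, 5.4]
opening: 0.15
13.75 TCPsh [  0.67   -72.0355] z 0.1286731047694036 q 0.651 F [ 0.4383 -0.5426  5.3633] T [-0.0624 -0.0731  0.047 ] q6 -1.2965404421626547 eff6 0.060947255697101355
time: 14.0
eef_pos: [0.5431, 0.004, 0.1287]
tcp_rot: [0.861, 0.509, 0.001, 0.001]
contact_force: [0.9, -1.3, 4.5]
opening: 0.15
14.0 TCPsh [  0.6576 -72.0877] z 0.1286850632957469 q 0.7 F [ 0.8942 -1.3411  4.5227] T [-0.1516 -0.0151  0.1075] q6 -1.2470029929926612 eff6 0.16841357108205557
```

```bash
python3 -m jog '[{"grip":1,"xyz":[0,0,0],"dr":[0,0,0.025]},{"grip":1,"xyz":[0,0,0],"dr":[0,0,0.05]},{"grip":1,"xyz":[0,0,0],"dr":[0,0,0.05]}]' 80
python3 -c "from h import *; rep()"
python3 -m jog '[{"grip":1,"xyz":[0,0,0],"dr":[0,0,0.025]},{"grip":1,"xyz":[0,0,0],"dr":[0,0,0.05]},{"grip":1,"xyz":[0,0,0],"dr":[0,0,0.05]}]' 80
python3 -c "from h import *; rep(); shot('wrist','w12')"
```

```text
time: 14.25
eef_pos: [0.5431, 0.004, 0.1287]
tcp_rot: [0.873, 0.488, 0.001, 0.001]
contact_force: [0.6, -0.6, 5.1]
opening: 0.151
14.25 TCPsh [  0.6087 -72.1159] z 0.12866087227052442 q 0.75 F [ 0.5655 -0.6372  5.0894] T [-0.0906 -0.1074  0.2307] q6 -1.1974598156872103 eff6 0.2701985836029053
time: 14.5
eef_pos: [0.543, 0.0039, 0.1286]
tcp_rot: [0.885, 0.466, 0.001, 0.001]
contact_force: [-0.3, -0.4, 4.6]
opening: 0.153
14.5 TCPsh [  0.5651 -72.1887] z 0.12863938367520533 q 0.799 F [-0.2882 -0.4447  4.6057] T [-0.1735 -0.0674  0.2551] q6 -1.1478642561406343 eff6 0.36837254650890827
```

View pics/w12.png

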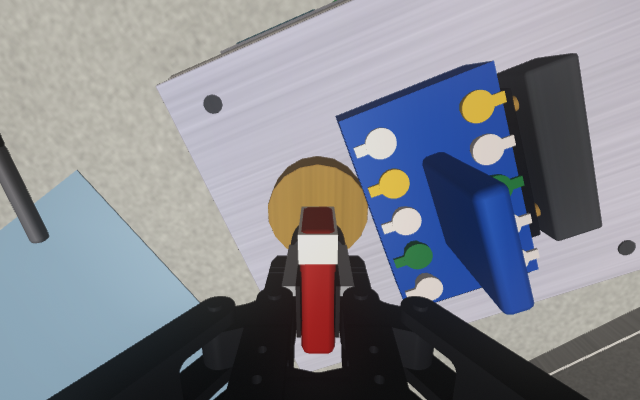

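```bash
python3 -m jog '[{"grip":1,"xyz":[0,0,0],"dr":[0,0,0.025]},{"grip":1,"xyz":[0,0,0],"dr":[0,0,0.05]},{"grip":1,"xyz":[0,0,0],"dr":[0,0,0.05]}]' 80
python3 -c "from h import *; rep()"
python3 -m jog '[{"grip":1,"xyz":[0,0,0],"dr":[0,0,0]}]' 80 >/dev/null
python3 -c "from h import *; rep()"
python3 -m jog '[{"grip":1,"xyz":[0,0,0],"dr":[0,0,0]}]' 80 >/dev/null
python3 -c "from h import *; rep()"
python3 -m jog '[{"grip":1,"xyz":[0,0,0],"dr":[0,0,0]}]' 80 >/dev/null
python3 -c "from h import *; rep()"
```

```text
time: 14.8
eef_pos: [0.543, 0.0039, 0.1287]
tcp_rot: [0.896, 0.444, 0.001, 0.001]
contact_force: [0.7, -0.7, 5.4]
opening: 0.152
14.8 TCPsh [  0.5782 -72.2352] z 0.12865733951280472 q 0.849 F [ 0.7224 -0.6992  5.3805] T [-0.1938 -0.0202  0.4053] q6 -1.0982974767900566 eff6 0.4701562039554119
14.88 TCPsh [  0.5635 -72.2369] z 0.12864638631923364 q 0.848 F [-0.4525 -1.0379  4.8337] T [-0.1241  0.0051  0.3884] q6 -1.098734833855727 eff6 0.363796167075634
14.97 TCPsh [  0.5897 -72.2185] z 0.1286752131918125 q 0.848 F [-0.1844 -0.2171  6.6662] T [-0.1333 -0.0826  0.3838] q6 -1.0987634233280166 eff6 0.3633207455277443
15.05 TCPsh [  0.5907 -72.2506] z 0.1286741415824569 q 0.848 F [ 0.2058 -1.0548  5.3182] T [-0.1078 -0.0198  0.3716] q6 -1.0987741011340506 eff6 0.3636505175381899
```

```bash
python3 -m jog '[{"grip":1,"xyz":[0,0,0],"dr":[0,0,0.025]},{"grip":1,"xyz":[0,0,0],"dr":[0,0,0.045]},{"grip":1,"xyz":[0,0,0],"dr":[0,0,0.045]}]' 80
python3 -c "from h import *; rep()"
for i in 1 2 3 4; do :; done
python3 -m jog '[{"grip":1,"xyz":[0,0,0],"dr":[0,0,0]}]' 80 >/dev/null
python3 -c "from h import *; rep()"
python3 -m jog '[{"grip":1,"xyz":[0,0,0],"dr":[0,0,0]}]' 80 >/dev/null
python3 -c "from h import *; rep()"
python3 -m jog '[{"grip":1,"xyz":[0,0,0],"dr":[0,0,0]}]' 80 >/dev/null
python3 -c "from h import *; rep(); shot('wrist','w13')"
```

```text
time: 15.3
eef_pos: [0.543, 0.0038, 0.1287]
tcp_rot: [0.906, 0.424, 0.001, 0.001]
contact_force: [-0.4, -1.1, 5.8]
opening: 0.15
15.3 TCPsh [  0.5545 -72.2794] z 0.12868448235100358 q 0.893 F [-0.379  -1.074   5.7781] T [-0.1319 -0.0288  0.4603] q6 -1.053910012160662 eff6 0.5748984776437283
15.38 TCPsh [  0.5423 -72.2717] z 0.1286657966959512 q 0.893 F [-0.2835 -0.2887  4.7023] T [-0.0987 -0.0026  0.4749] q6 -1.0542557722286574 eff6 0.48812638968229294
15.47 TCPsh [  0.552  -72.2791] z 0.12867561167581051 q 0.893 F [ 0.4851 -0.5842  5.0535] T [-0.073  -0.0956  0.4357] q6 -1.0542956177881404 eff6 0.4880000464618206
15.55 TCPsh [  0.5582 -72.28  ] z 0.1286654278160531 q 0.893 F [ 0.2362 -1.165   6.6498] T [-0.1296 -0.0167  0.4393] q6 -1.0543061816927726 eff6 0.4882705584168434
```

View pics/w13.png

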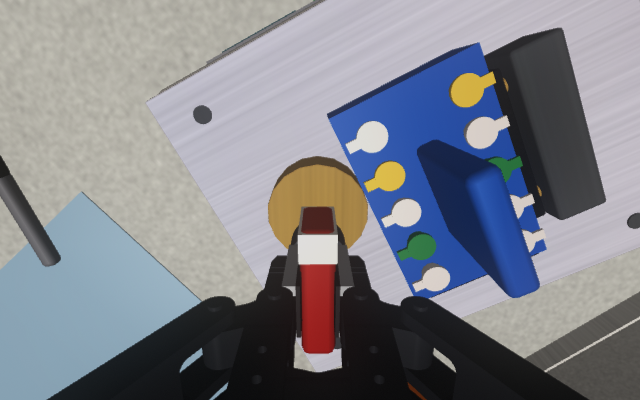

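```bash
python3 -m jog '[{"grip":0.7,"xyz":[0,0,-0.0005],"dr":[0,0,0]},{"grip":0.65,"xyz":[0,0,-0.0005],"dr":[0,0,0]},{"grip":0.65,"xyz":[0,0,-0.0005],"dr":[0,0,0]},{"grip":0.65,"xyz":[0,0,-0.0005],"dr":[0,0,0]},{"grip":0.65,"xyz":[0,0,-0.0005],"dr":[0,0,0]},{"grip":0.65,"xyz":[0,0,-0.0005],"dr":[0,0,0]}]' 40
python3 -c "from h import *; rep(); shot('wrist','w14')"
```

```text
time: 16.1
eef_pos: [0.5419, 0.0044, 0.1276]
tcp_rot: [0.907, 0.422, -0.0, -0.0]
contact_force: [0.2, 0.4, -0.3]
opening: 0.35
16.1 TCPsh [ -0.6834 -71.9237] z 0.12758608232328786 q 0.898 F [ 0.2243  0.3859 -0.2975] T [-0.0062 -0.0245 -0.0135] q6 -1.050240777155317 eff6 -0.0009135915934166405
```

View pics/w14.png

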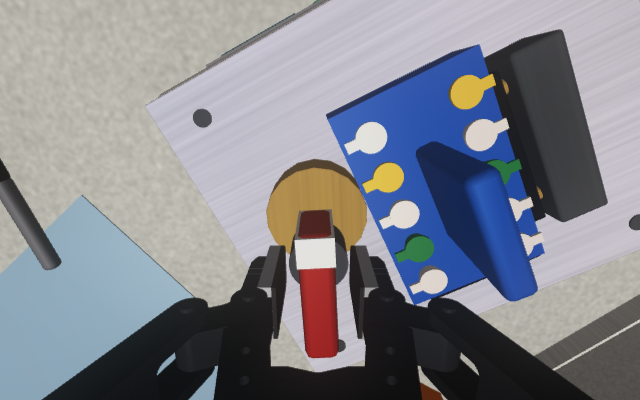

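```bash
python3 -m jog '[{"grip":0.65,"xyz":[0,0,-0.02],"dr":[0,0,0]},{"grip":0.65,"xyz":[0,0,-0.05],"dr":[0,0,0]},{"grip":0.65,"xyz":[0,0,-0.09],"dr":[0,0,0]},{"grip":0.65,"xyz":[0,0,-0.13],"dr":[0,0,0]},{"grip":0.65,"xyz":[0,0,-0.145],"dr":[0,0,0]},{"grip":0.65,"xyz":[0,0,-0.145],"dr":[0,0,0]},{"grip":0.65,"xyz":[0,0,-0.145],"dr":[0,0,0]},{"grip":0.65,"xyz":[0,0,-0.145],"dr":[0,0,0]}]' 40
python3 - <<'E'
from h import *
rep(); st,im=shot('wrist','w15'); cv2.imwrite("pics/w15c.png",cv2.resize(im[60:270,220:500],None,fx=2.8,fy=2.8,interpolation=cv2.INTER_CUBIC))
E
```

```text
time: 16.82
eef_pos: [0.5413, 0.0045, 0.2712]
tcp_rot: [0.907, 0.422, -0.001, -0.001]
contact_force: [-0.3, -0.5, -0.5]
opening: 0.35
16.82 TCPsh [ -1.2298 -71.9874] z 0.27120774143024484 q 0.898 F [-0.3482 -0.5357 -0.5135] T [-0.0128  0.0309  0.0021] q6 -1.0501759545296367 eff6 -0.0002128581718352507
```

View pics/w15c.png

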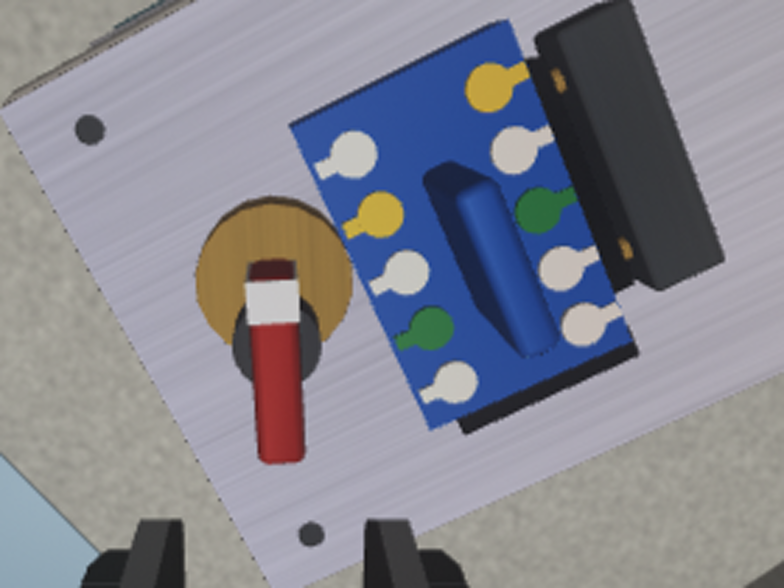

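```bash
python3 - <<'E'
from h import *
im,C=load("w15")
f=lambda x,y,z: plane((220+x/2.8,60+y/2.8),C,z)
P=np.array([f(x,y,.158) for x,y in [(246,284),(299,281),(303,460),(260,463)]])
d=(P[2]+P[3]-P[0]-P[1]); y=np.arctan2(d[1],d[0]); print("knob",sh(P.mean(0)),"q",0.429+YAW-y)
for p in [(291,125),(507,21),(430,430),(637,347)]: print("rack",sh(f(*p,.112)))
for p in [(463,432),(637,355)]: print("fence",sh(f(*p,.098)))
for p in [(725,262),(660,290)]: print("block",sh(f(*p,.11)))
for p in [(90,130),(311,535)]: print("screw",sh(f(*p,.08)))
E
```

```text
knob [  0.2715 -71.9038] q 0.8495894514051409
rack [-56.5497 -38.2474]
rack [-54.1876  32.295 ]
rack [ 53.8553 -40.9542]
rack [58.0223 31.6044]
fence [ 65.5946 -31.0387]
fence [66.6835 33.7737]
block [44.8952 67.2146]
block [44.1257 45.4264]
screw [ -84.5215 -100.0206]
screw [  85.8727 -100.2941]
```

```bash
python3 - <<'E'
from h import *
def fit(name,segs):
    im,C=load(name); b=im[:,:,0].astype(float)-im[:,:,2]
    b=cv2.GaussianBlur(b,(3,3),0)
    for lab,p,q_ in segs:
        p=np.array(p,float);q_=np.array(q_,float);n=q_-p;n/=np.linalg.norm(n);n=np.array([-n[1],n[0]])
        pts=[]
        for s in np.linspace(.06,.94,40):
            c=p+s*(q_-p); t=np.arange(-4,4.01,.1); X=c[None]+t[:,None]*n
            v=cv2.remap(b.astype(np.float32),X[:,0].astype(np.float32)[None],X[:,1].astype(np.float32)[None],cv2.INTER_LINEAR)[0]
            g=np.gradient(v); pts.append(c+t[np.argmax(abs(g))]*n)
        W=np.array([sh(plane(x,C,.112)) for x in pts])
        vx,vy,x0,y0=cv2.fitLine(W.astype(np.float32),cv2.DIST_HUBER,0,.01,.01).ravel()
        print(name,lab,"centre",np.round(np.median(W,0),2),"angle",np.degrees(np.arctan2(vy,vx)))
g=lambda x,y:(220+x/2.8,60+y/2.8)
fit("w15",[("left end",g(291,125),g(507,21)),("lobe side",g(291,125),g(430,430)),("stop side",g(507,21),g(637,347))])
k=lambda x,y:(280+x/4.5,120+y/4.5)
fit("w9",[("left end",k(375,37),k(712,150)),("lobe side",k(375,37),k(198,505))])
E
```

```text
w15 left end centre [-55.94  -2.43] angle 88.944305
w15 lobe side centre [ -4.07 -40.12] angle -0.94167334
w15 stop side centre [-0.93 31.73] angle -1.1693977
w9 left end centre [-54.89 -11.94] angle 89.97602
w9 lobe side centre [ -4.68 -49.62] angle -2.373173
```

```bash
python3 - <<'E'
from h import *
im,C=load("w15"); b=cv2.GaussianBlur(cv2.cvtColor(im,cv2.COLOR_BGR2GRAY),(3,3),0).astype(np.float32)
g=lambda x,y:(220+x/2.8,60+y/2.8)
for lab,p,q_,z in [("fence outer",g(463,432),g(637,355),.098),("block outer?",g(632,0),g(725,262),.11),("block inner top",g(536,38),g(660,290),.11),("deck -y edge",g(5,105),g(272,585),.08)]:
    p=np.array(p);q_=np.array(q_);n=q_-p;n/=np.linalg.norm(n);n=np.array([-n[1],n[0]]);pts=[]
    for s in np.linspace(.08,.92,40):
        c=p+s*(q_-p); t=np.arange(-4,4.01,.1); X=(c[None]+t[:,None]*n).astype(np.float32)
        v=cv2.remap(b,X[:,0][None],X[:,1][None],cv2.INTER_LINEAR)[0]; pts.append(c+t[np.argmax(abs(np.gradient(v)))]*n)
    W=np.array([sh(plane(x,C,z)) for x in pts]); vx,vy,*_=cv2.fitLine(W.astype(np.float32),cv2.DIST_HUBER,0,.01,.01).ravel()
    print(lab,np.median(W,0),np.degrees(np.arctan2(vy,vx)))
E
python3 - <<'E'
from h import *
st,im=shot('top','t15'); c=im[160:255,235:340]; cv2.imwrite("pics/t15c.png",cv2.resize(c,None,fx=7,fy=6,interpolation=cv2.INTER_CUBIC)); print(st["contact_force"])
E
```

```text
fence outer [66.4748  1.7917] 89.92429
block outer? [-0.6657 67.5513] 0.021401756
block inner top [-2.5444 44.2012] 2.077221
deck -y edge [ -10.9685 -124.2118] -0.013736422
[-0.3109  0.3034  0.0131]
```

View pics/t15c.png

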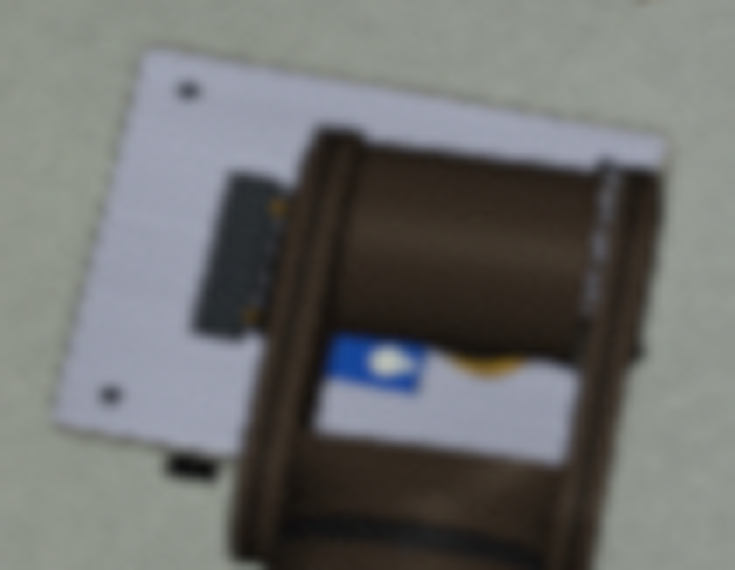

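```bash
cat > fitl.py <<'E'
from h import *
def line(name,p,q_,z,ch="gray",pr=True,r=4,lo=.06,hi=.94):
    im,C=load(name)
    b=(im[:,:,0].astype(np.float32)-im[:,:,2]) if ch=="blue" else cv2.cvtColor(im,cv2.COLOR_BGR2GRAY).astype(np.float32)
    b=cv2.GaussianBlur(b,(3,3),0)
    p=np.array(p,float);q_=np.array(q_,float);n=q_-p;n/=np.linalg.norm(n);n=np.array([-n[1],n[0]]);pts=[]
    for s in np.linspace(lo,hi,40):
        c=p+s*(q_-p); t=np.arange(-r,r+.01,.1); X=(c[None]+t[:,None]*n).astype(np.float32)
        v=cv2.remap(b,X[:,0][None],X[:,1][None],cv2.INTER_LINEAR)[0]; pts.append(c+t[np.argmax(abs(np.gradient(v)))]*n)
    W=np.array([sh(plane(x,C,z)) for x in pts]); vx,vy,*_=cv2.fitLine(W.astype(np.float32),cv2.DIST_HUBER,0,.01,.01).ravel()
    a=np.degrees(np.arctan2(vy,vx)); print(name,np.round(np.median(W,0),2),"ang",round(float(a),2)); return a
E
python3 - <<'E'
from fitl import *
k=lambda x,y:(x/3,80+y/3)
print("pad face bottom w4"); line("w4",k(213,222),k(249,430),.08)
print("block w4 outer top"); line("w4",k(38,222),k(95,462),.11)
print("rack ends w11,w12,w13,w14")
line("w11",(354,123),(516,101),.112,"blue"); line("w12",(337,116),(494,62),.112,"blue"); line("w13",(328,114),(480,43),.112,"blue"); line("w14",(327,115),(480,45),.112,"blue")
E
python3 - <<'E'
import cv2
im=cv2.imread("pics/w15.png"); cv2.imwrite("pics/w15d.png",cv2.resize(im[50:230,320:490],None,fx=4.4,fy=3.3*4.4/3.3*.74,interpolation=cv2.INTER_CUBIC))
E
```

```text
pad face bottom w4
w4 [-0.08 31.99] ang -0.13
block w4 outer top
w4 [ 1.6  68.04] ang 0.02
rack ends w11,w12,w13,w14
w11 [-55.14  -7.79] ang 87.83
w12 [-55.1   -3.51] ang 89.78
w13 [-55.04  -1.55] ang 89.98
w14 [-55.7   -1.53] ang 88.99
```

View pics/w15d.png

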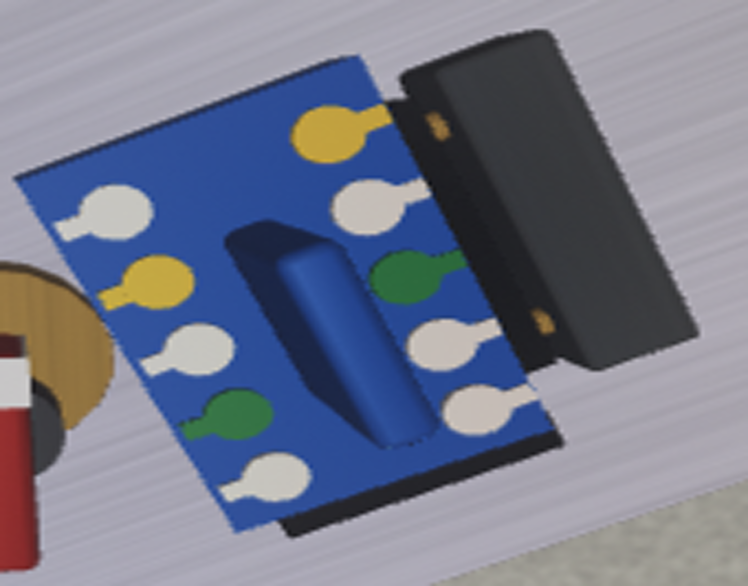

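```bash
python3 -c "
from h import *
rep(); print(ctrl.sign_off())"
```

```text
16.92 TCPsh [ -1.5099 -72.0153] z 0.2703935374510913 q 0.898 F [ 0.0462 -0.7314  0.5328] T [ 0.0383 -0.0035 -0.007 ] q6 -1.050156344915107 eff6 -0.00013953447250969475
the job is handed in; nothing more can be done
None
```

The rack is clamped on the shaker at roughly 12 N and the job is handed in at 16.9 s. One check fell short: the rack's end is no longer perfectly flush with the fence.

**What I did:** I picked up the right-hand blue rack by its fin and lowered it between the clamp and the stop. I slid it along until it touched the fence, at about 8 N push. A picture before I touched the knob showed the rack end square to within 0.1° and the end on the fence. Then I turned the red knob clockwise from about q 0.12 to 0.89, let go and lifted clear.

**Clamp force:**
- With the knob held, the wrist torque was about 0.45 N m, which is about 14 N. No estimate went above about 17 N.
- On letting go the knob sprang back to q ≈ 0.85. I put the remaining force at about 11.5–12 N. The stop looked pushed back 2.3–2.5 mm, which agrees with 12 N.
- These are inferences from torque, angle and pictures. I have no direct reading of the force after release.

**Checks that fell short or disagreed:**
- **Flushness:** the rack was square (0.0°) while I held the knob. The spring-back turned it about 1° clockwise, so one corner is on the fence and the other stands off about 1 mm. I left it so as not to disturb the clamp.
- **Stop face position:** one picture fit put it at y = 32.0 mm. Triangulation and the torque onset both gave 29–29.6 mm, and I used those.
- **Cameras:** the top camera put the shaker about 3 mm from where the wrist camera did. I used the wrist camera, which matched the size of the rack, the fence position and the regular screw spacing.

I saw no bystander disturbed, and the robot was touching nothing when I handed in.

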